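# Lay two pillar candles in the trimming cradle

## Task

Take the two thick ivory candles out of the grey rack and lay one in each V-groove of the plywood cradle, fully down in the groove, with its foot (the end without a wick) pushed right up against the metal end stop. Each candle sticks out of the rack only by its wick end and the cradle leaves finger room only round a candle's middle, so pull one out, put it down, take it again by its middle to lay it in, then do the other the same way. Do not let a candle fall, and leave the slim candle and everything else on the table where it is.

Things in the scene. Friction and masses are not known exactly. Their poses are not given: they have to be found in the camera images.
- candle_a: plain ivory wax candle, 44 mm in diameter, 170 mm long, about 0.24 kg. Origin: mid-length, on its axis. x runs along it from the wick end to the foot (flat, no wick), 85 mm either way; the wick sticks out 9 mm more. Starts lying on the table (axis 22 mm up) in a bay of the rack, wick end out 52 to 62 mm past the rack's front. Rolls easily when free
- candle_b: second candle, the same as candle_a in every way, in another bay of the rack
- candle_a_foot (a point): centre of candle_a's flat foot face
- candle_b_foot (a point): centre of candle_b's flat foot face
- slim: thinner ivory candle, 28 mm in diameter and 170 mm long, in the remaining bay; bystander. Origin and x axis as for candle_a
- rack: grey metal rack, fixed, 264 mm wide, 124 deep, 56 high: three tunnels along its x, each 56 mm wide, 50 high, centres at y = -80, 0, +80 mm, 24 mm walls between, 6 mm roof, closed at the back, no floor (candles lie on the table). Origin: on the table, below the middle of the open front edge; x points into the rack, away from the robot, so candles are pulled out along -x
- cradle: plywood cradle, fixed, with two V-grooves along its x, at y = -45 and +45 mm. Origin: on the table below its middle, z up. 204 mm wide; base plate 10 mm thick, x -83 to +95 mm. End stop: upright aluminium plate 70 mm high, face at x = +83 mm; the other end is open. A seated 44 mm candle has its axis 46 mm above the table
- slot (a point): middle of the cradle's open slot, on top of the base plate, 10 mm up (cradle x = -2 mm, y = 0). The 90 degree V-blocks (lowest line 15 mm up, flanks rising at 45 degrees to 55 mm) stand at cradle x = -83 to -35 and +31 to +83 mm. Between them the slot, 66 mm long and the full width, is open down to the base plate: only there have fingers room beside a candle, round its middle
- stop (a point): middle of the end stop's face, midway between the grooves, 46 mm above the table; a seated candle's foot lies in this plane, 45 mm to either side
- squat: dark red squat candle, 70 mm across, 55 mm tall, standing beyond the rack and the cradle; bystander, origin at the centre of its underside
- tree: green fir-tree shaped candle, 72 mm across, 105 mm tall; bystander, origin at the centre of its underside
- jar: amber glass jar with a metal cap, 72 mm across, 85 mm tall; bystander, origin at the centre of its underside
- roll: cardboard ring lying flat, 84 mm across, 30 mm tall; bystander, origin at the centre of its underside
- crate: small slatted wooden crate, 140 x 200 x 60 mm; bystander, origin at the centre of its underside
- pillar: rose pillar candle standing upright, 60 mm across, 90 mm tall; bystander, origin at the centre of its underside
Not all that is in view belongs to the job. What is shaped like the candle_b but turquoise is not meant.

How it is judged:
By the outcome, as a careful person would: the job done as asked, in the order asked, and still so for the second after the job is handed in, with the robot touching nothing.
It also fails if it takes over 69 s, if anything falls off the work surface, if the arm or the gripper's body presses on something with over 40 N, if the wrist force passes 120 N, or if a joint passes its speed limit or range.

## Robot

A 7-joint arm with a two-finger parallel gripper is mounted at the origin on the work surface. World frame = base frame: x ahead of the robot, y to its left, z up, the work surface at z = 0. Lengths are in m, angles in rad, forces in N, time in s.
With the tool pointing down it reaches from about 0.4 to 0.85 m from the base axis. Payload 4.5 kg.
Tool frame: the origin (TCP) lies on the centre line of the jaws, within the pads' length; the fingertips stand ahead of it and the grasp point (between the pads) lies 3 mm ahead of it (r.finger_overhang is the z of the fingertips in the tool frame, in m); z points along the fingers, y is the direction in which the jaws open and shut (so a half turn about z gives the same grasp; the last joint's range is limited). The gripper opens to 88 mm and grips with 3 to 60 N. Pads are 18 mm wide; open, the fingers measure 123 mm over their backs; the gripper's body (75 mm by 187 mm) begins 45 mm behind the grasp point.
Start: joints at [1.362, 0.689, -0.195, 1.565, 0.157, 0.902, -0.215], TCP at [0.15, -0.607, 0.261] pointing down, gripper open.
Joint ranges: [-3.01, 3.01], [-0.46, 2.08], [-1.47, 1.51], [0.13, 2.56], [-1, 4.14], [0.04, 2.09], [-2.66, 2.66]. Speed limits (rad/s): [2.57, 2.57, 3.14, 3.14, 3.14, 3.14, 3.14].

## Interface

Orientations are given as a unit quaternion [x, y, z, w].
In Python, from plant import get_state, snapshot, camera_model, workorder, boxes_of, mark_of, r gives the robot as it stands.
- The arm moves only by the tool jog_arm, never from a script. Its argument "rows" is a list of rows, each a list of 2 entries, a list of its own where there are three numbers: the shift along the tool's x, y, z normalised to -1 to 1, where 1 is 75 cm, then the turn about the tool's z normalised to -1 to 1, where 1 is 2 rad. A call has 1 to 20 rows; each row is the pose to reach, as a shift and turn from the pose commanded when the call began, along the tool's axes at that moment; what a row does not reach only later rows make up. A row lasts 1/12 s, in which the tool goes at most 41.7 mm and 7.16 degrees, less where a joint would pass 70% of its speed; a pose out of reach is approached as far as the arm can. A call with a number of a shift or a turn outside -1 to 1 is refused whole. A call with a gripper value outside its range is refused whole. "gripper" is the finger opening in mm, from 0 to 88.1, set as the call begins (left out, the last holds). The fingers move at their own pace and stop on an object; "newtons" is the grip in N (left out, the last holds). Time passes only in rows, so rows that repeat a pose let the fingers close. It gives the time, the measured TCP pose, the force and the opening at its end, in the units of the state.
- get_state(): the state, without advancing time (a new reading comes with each control period).
- snapshot(name): name is "scene" or "top"; returns the picture (420x560x3 uint8, red, green, blue); there is no depth.
- camera_model(name): a dict with "mtx" (3x3 intrinsics, pixels), "extrinsics" (4x4, takes a point from camera to world coordinates). Camera axes: x right, y up, looking along -z (the intrinsics and any distortion apply to the point x, -y, -z); pixel columns grow to the right and rows downward; lengths in m; the calibration is good to about 2 mm. A picture is of the moment at which its call begins. camera_model takes no time and is no camera call.
- workorder.finish_job(): hands the job in, once; it reports no verdict.
Trained networks look in the newest picture that a camera, given by its name, has taken for a name from the list of things; names that differ only in an ending like _2 or _b are one class to them, and where a whole thing is asked for, a point or a joint stands for the part that bears it (a point fixed in the world has none). Each returns a list of dicts, best first, with "p" (0 to 1); they miss things now and then, are a little off and sometimes report something else, mostly with a low value. They report only what shows in the picture. A call takes as long as a camera call. They do not tell look-alikes from the thing itself.
- boxes_of(thing, camera): "rect" ([left, top, right, bottom] in pixels, round what is visible of it).
- mark_of(thing, camera): "pixel" ([row, column] in pixels: a listed point, or the origin of a listed thing).
The state is a dict: "clock": time; "q": joint angles; "qd": joint speeds; "joint_torque": joint torques, N m; "tool_pos": TCP position; "eef_rot": TCP orientation; "contact_force": force on the tool from outside, world axes, zero at the start; "moment": the same for the moment, N m; "opening": opening from 0.0 (shut) to 1.0 (fully open).
Only numpy, scipy, OpenCV 4.12 (cv2) and the standard library are available. Lean on these libraries where they do the work, as an engineer would, in place of code of your own. Each camera call takes 0.05 s, during which the arm holds its last target.

## Working session

There is one attempt and no reset: what is moved stays moved. The work goes in short steps, Python scripts to look and compute and a tool call to move; the robot and the scene stay as the last step left them, time stands still between calls to the robot, and variables do not carry over. Pictures are saved under pics/ and viewed, and the job is handed in when it is done.

Besides the shell and the picture viewer there is one more tool, called after "Request:" as name([rows], argument=value, ...), one row to a line, values as JSON. jog_arm: Moves the arm, as the interface text tells. Scaled input: -1 to 1 covers 75 cm each way for a shift and 2 rad each way for a turn. Its arguments: {"type":"object","properties":{"rows":{"type":"array"},"gripper":{"type":"number"},"newtons":{"type":"number"}},"required":["rows"]}

```bash
ls; mkdir -p pics; python3 - <<'E'
from plant import *
import cv2,numpy as np
s=get_state()
for k,v in s.items(): print(k,np.round(v,4) if not isinstance(v,dict) else v)
print(r.finger_overhang)
for n in("scene","top"):
    im=snapshot(n); cv2.imwrite(f"pics/{n}0.png",im[:,:,::-1]); 
    c=camera_model(n); print(n,c)
E
```

```text
pics
clock 0.0
q [ 1.3618  0.69   -0.1945  1.5663  0.1573  0.9025 -0.2151]
qd [ 0.0006 -0.0013  0.0009  0.0004  0.0013 -0.0006 -0.0017]
joint_torque [-1.00000e-04 -5.27557e+01 -1.26650e+00 -1.53422e+01 -5.26000e-02
  6.70000e-03  2.00000e-04]
tool_pos [ 0.1501 -0.6061  0.2599]
eef_rot [ 9.926e-01  1.211e-01 -2.000e-04 -9.000e-04]
contact_force [ 0.754  -0.3675 -0.1894]
moment [-0.0306 -0.0275  0.0259]
opening 0.9998
0.022
scene {'mtx': array([[386.4448818 ,   0.        , 275.6097894 ],
       [  0.        , 386.4448818 , 217.11380403],
       [  0.        ,   0.        ,   1.        ]]), 'extrinsics': array([[ 0.04252294, -0.7862564 ,  0.61643545,  1.19606553],
       [ 0.9990787 ,  0.02988708, -0.0307978 , -0.04612624],
       [ 0.00579151,  0.61717715,  0.78680292,  0.99049769],
       [ 0.        ,  0.        ,  0.        ,  1.        ]])}
top {'mtx': array([[486.23918038,   0.        , 278.3702041 ],
       [  0.        , 486.23918038, 191.64475461],
       [  0.        ,   0.        ,   1.        ]]), 'extrinsics': array([[ 1.70179527e-03,  9.92276386e-01, -1.24034988e-01,
         2.90116028e-01],
       [-9.99979648e-01,  9.25957303e-04, -6.31237264e-03,
        -3.20795479e-02],
       [-6.14876721e-03,  1.24043206e-01,  9.92257767e-01,
         1.34681054e+00],
       [ 0.00000000e+00,  0.00000000e+00,  0.00000000e+00,
         1.00000000e+00]])}
```

View pics/scene0.png

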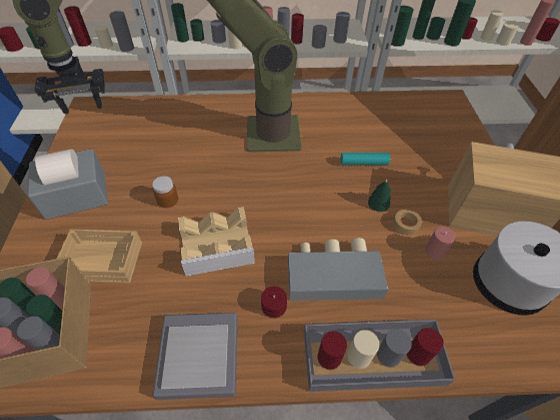

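View pics/top0.png

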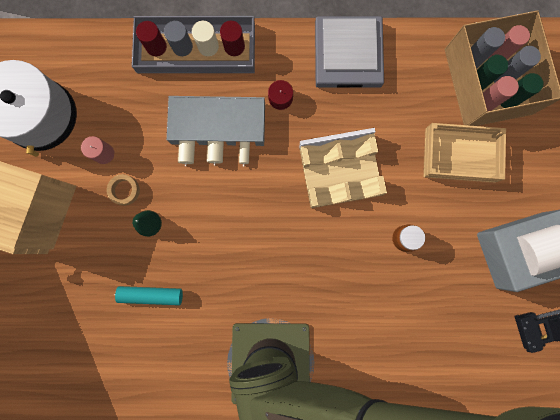

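```bash
cat > h.py <<'E'
from plant import *
import cv2,numpy as np
def proj(P,n):
    c=camera_model(n);M=np.linalg.inv(c["extrinsics"]);P=np.atleast_2d(P)
    p=P@M[:3,:3].T+M[:3,3]; p=p*[1,-1,-1]; u=p@c["mtx"].T; return u[:,:2]/u[:,2:]  # col,row
def back(col,row,z,n):
    c=camera_model(n);d=np.linalg.inv(c["mtx"])@[col,row,1];E=c["extrinsics"]
    d=E[:3,:3]@(d*[1,-1,-1]);o=E[:3,3];t=(z-o[2])/d[2];return o+t*d
def crop(im,x0,y0,x1,y1,k,name):
    o=cv2.resize(im[y0:y1,x0:x1],None,fx=k,fy=k,interpolation=cv2.INTER_CUBIC)
    cv2.imwrite(name,o[:,:,::-1])
E
python3 - <<'E'
from h import *
t=cv2.imread("pics/top0.png")[:,:,::-1];s=cv2.imread("pics/scene0.png")[:,:,::-1]
crop(t,150,85,290,185,5,"pics/t_rack.png");crop(t,290,120,400,215,6,"pics/t_cr.png")
crop(s,270,225,400,310,6,"pics/s_rack.png");crop(s,165,195,270,280,7,"pics/s_cr.png")
H=dict(candle_a=.022,candle_a_foot=.022,slim=.014,rack=0,cradle=0,slot=.01,stop=.046,squat=0,tree=0,jar=0,roll=0,crate=0,pillar=0)
for n in("scene","top"):
    for th,z in H.items():
        print(n,th,[(round(d["p"],2),np.round(d["pixel"]),np.round(back(d["pixel"][1],d["pixel"][0],z,n)[:2],3)) for d in mark_of(th,n)[:4]])
print(get_state()["clock"])
E
```

```text
scene candle_a [(0.75, array([157., 364.]), array([0.171, 0.326]))]
scene candle_a_foot []
scene slim []
scene rack [(0.75, array([259., 333.]), array([0.587, 0.159]))]
scene cradle [(0.57, array([243., 216.]), array([ 0.514, -0.196])), (0.28, array([250., 433.]), array([0.565, 0.47 ]))]
scene slot [(0.83, array([240., 214.]), array([ 0.511, -0.201])), (0.34, array([306., 270.]), array([ 0.736, -0.036]))]
scene stop [(0.9, array([255., 217.]), array([ 0.587, -0.185]))]
scene squat [(0.78, array([303., 274.]), array([ 0.723, -0.026]))]
scene tree [(0.55, array([202., 377.]), array([0.368, 0.338]))]
scene jar [(0.72, array([200., 168.]), array([ 0.334, -0.366]))]
scene roll [(0.94, array([226., 407.]), array([0.472, 0.413]))]
scene crate [(0.94, array([259., 103.]), array([ 0.56 , -0.529]))]
scene pillar []
top candle_a [(0.9, array([134., 218.]), array([0.617, 0.145])), (0.78, array([129., 186.]), array([0.632, 0.236])), (0.61, array([298., 147.]), array([0.169, 0.328]))]
top candle_a_foot []
top slim [(0.54, array([135., 246.]), array([0.618, 0.067]))]
top rack [(0.83, array([146., 2
[... 226 characters left out ...]
y([173., 341.]), array([ 0.509, -0.197])), (0.4, array([144., 215.]), array([0.592, 0.156]))]
top stop [(0.64, array([141., 339.]), array([ 0.593, -0.19 ]))]
top squat [(0.74, array([ 98., 279.]), array([ 0.729, -0.025]))]
top tree [(0.81, array([222., 149.]), array([0.372, 0.335]))]
top jar [(0.64, array([235., 402.]), array([ 0.338, -0.365]))]
top roll [(0.69, array([185., 127.]), array([0.478, 0.4  ]))]
top crate [(0.93, array([154., 463.]), array([ 0.566, -0.543])), (0.19, array([153., 105.]), array([0.568, 0.465]))]
top pillar [(0.74, array([155., 102.]), array([0.563, 0.475])), (0.65, array([185., 127.]), array([0.476, 0.401])), (0.55, array([240., 404.]), array([ 0.326, -0.369]))]
1.4
```

View pics/t_rack.png

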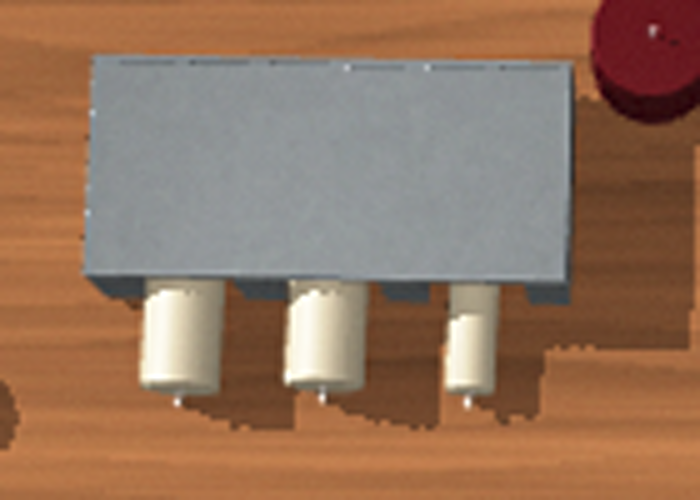

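View pics/t_cr.png

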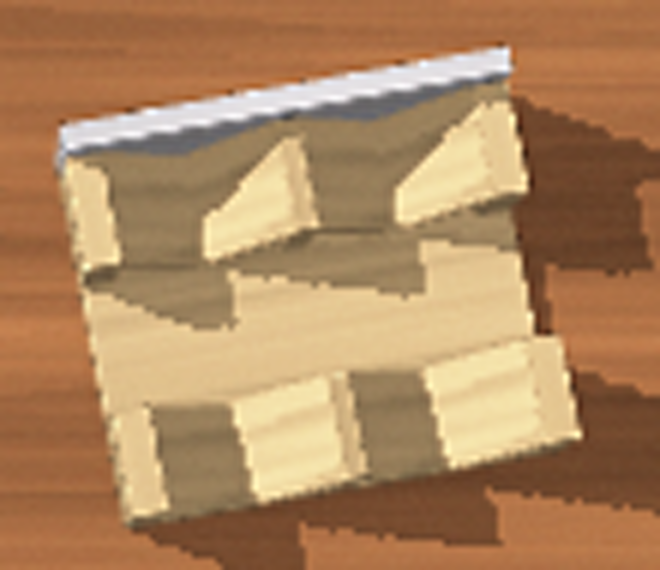

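View pics/s_rack.png

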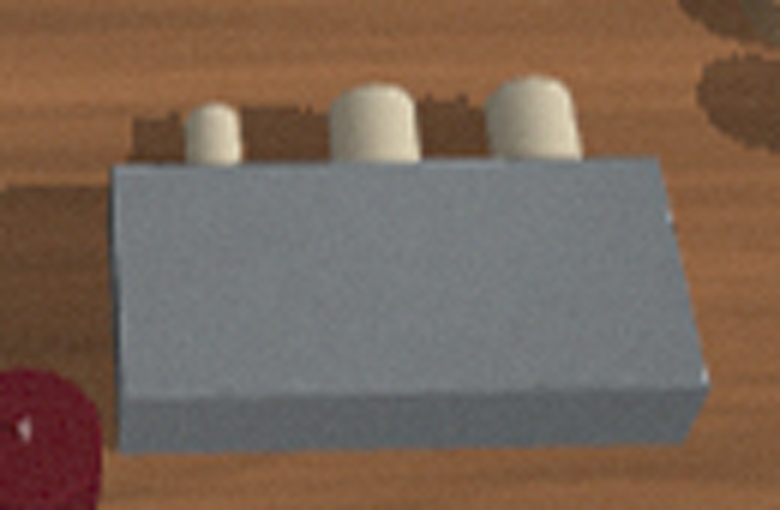

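View pics/s_cr.png

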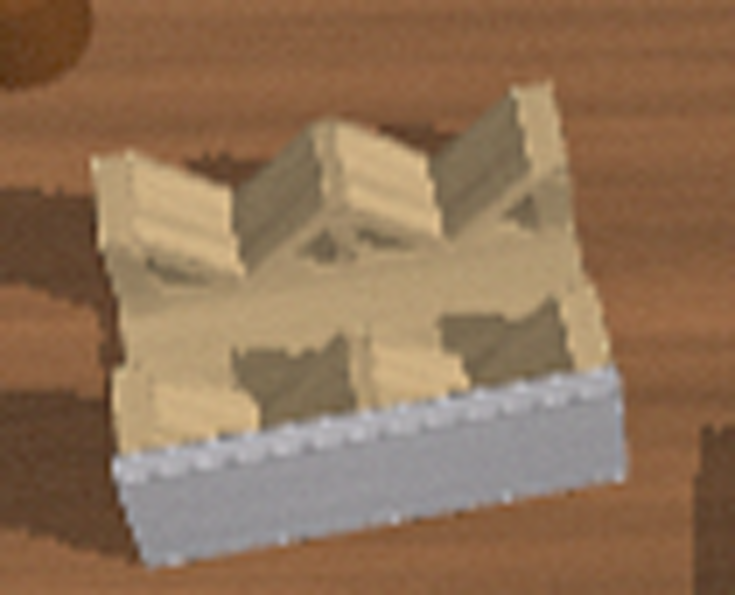

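```bash
cat > fit.py <<'E'
from h import *
from scipy.optimize import least_squares
def px(p,k,o): return (np.array(p)+.5)/k-.5+o
def fit(pairs,x0):
    def res(v,full=False):
        c,s=np.cos(v[2]),np.sin(v[2]);R=np.array([[c,-s,0],[s,c,0],[0,0,1]]);o=[]
        for n,P,u in pairs: o.append(proj(R@np.array(P)+[v[0],v[1],0],n)[0]-u)
        return np.array(o).ravel()
    f=least_squares(res,x0,loss="soft_l1",f_scale=.7);return f.x,res(f.x).reshape(-1,2)
T,S=(lambda p:px(p,5,[150,85])),(lambda p:px(p,6,[270,225]))
rk=[("top",(0,.132,.056),T((85,273))),("top",(0,-.132,.056),T((568,282))),("top",(.124,.132,.056),T((93,57))),("top",(.124,-.132,.056),T((573,65))),
("scene",(0,-.132,.056),S((113,165))),("scene",(0,.132,.056),S((658,158))),("scene",(.124,.132,.056),S((708,383))),("scene",(.124,-.132,.056),S((120,395)))]
v,e=fit(rk,[.59,.15,0]);print("rack",np.round(v,4));print(np.round(e,2).tolist())
T,S=(lambda p:px(p,6,[290,120])),(lambda p:px(p,7,[165,195]))
ck=[("top",(.083,.102,.070),T((62,150))),("top",(.083,-.102,.070),T((511,70))),
("top",(-.083,.102,.055),T((130,522))),("top",(-.083,-.102,.055),T((580,437))),
("top",(-.035,-.102,.055),T((560,337))),("top",(.031,-.102,.055),T((527,190))),("top",(.031,.102,.055),T((86,272))),("top",(-.035,.102,.055),T((113,413))),
("scene",(-.083,-.102,.055),S((92,158))),("scene",(-.083,.102,.055),S((550,83))),("scene",(.083,-.102,.07),S((115,462))),("scene",(.083,.102,.07),S((612,368)))]
v,e=fit(ck,[.51,-.2,.15]);print("cradle",np.round(v,4));print(np.round(e,2).tolist())
E
python3 fit.py; python3 - <<'E'
from h import *
from fit import px
T=lambda p:px(p,5,[150,85])
for nm,z,a,b in(("A",.022,(179.5,380),(186,290)),("B",.022,(324.5,380),(328,290)),("slim",.014,(470,385),(474,295))):
    A=back(*T(a),z,"top");B=back(*T(b),z,"top");print(nm,A.round(4),B.round(4),np.arctan2(*(B-A)[1::-1]))
for w in((178,390),(323,388),(467,395)): print("wickbase",back(*T(w),.022,"top").round(4))
S=lambda p:px(p,6,[270,225])
for nm,a,b in(("B",(373,105),(376,155)),("A",(531,100),(540,150))):
    print("scene",nm,back(*S(a),.03,"scene").round(4),back(*S(b),.03,"scene").round(4))
E
```

```text
rack [ 0.5925  0.1507 -0.019 ]
[[-0.99, -0.09], [-0.43, -0.05], [-0.36, -1.06], [-0.32, -0.92], [-1.13, -0.79], [-0.62, -1.14], [-0.29, 0.03], [-0.35, -0.15]]
cradle [ 0.5133 -0.1969  0.1808]
[[0.07, 0.07], [-0.05, 0.04], [-0.05, -0.66], [-0.04, -0.07], [-0.38, -0.86], [0.13, -0.1], [-0.6, -0.43], [-0.55, -0.05], [-0.66, -0.45], [-0.57, -0.79], [-0.93, -1.47], [0.13, -1.32]]
rack [ 0.5925  0.1507 -0.019 ]
[[-0.99, -0.09], [-0.43, -0.05], [-0.36, -1.06], [-0.32, -0.92], [-1.13, -0.79], [-0.62, -1.14], [-0.29, 0.03], [-0.35, -0.15]]
cradle [ 0.5133 -0.1969  0.1808]
[[0.07, 0.07], [-0.05, 0.04], [-0.05, -0.66], [-0.04, -0.07], [-0.38, -0.86], [0.13, -0.1], [-0.6, -0.43], [-0.55, -0.05], [-0.66, -0.45], [-0.57, -0.79], [-0.93, -1.47], [0.13, -1.32]]
A [0.5422 0.2339 0.022 ] [0.5931 0.2315 0.022 ] -0.04572283926711734
B [0.5422 0.1534 0.022 ] [0.5931 0.1524 0.022 ] -0.020300125619319064
slim [0.541  0.0734 0.014 ] [0.5921 0.0717 0.014 ] -0.03319187945043042
wickbase [0.5366 0.2346 0.022 ]
wickbase [0.5377 0.1542 0.022 ]
wickbase [0.5338 0.0744 0.022 ]
scene B [0.5454 0.1563 0.03  ] [0.5752 0.1538 0.03  ]
scene A [0.5454 0.2361 0.03  ] [0.5754 0.2353 0.03  ]
```

```bash
cat > d.py <<'E'
import sys
from h import *
# usage: d.py x,y,z,yaw ...   deltas from the measured pose
def st():
    s=get_state();p=np.array(s["tool_pos"]);q=s["eef_rot"];return s,p,2*np.arctan2(q[1],q[0])
if __name__=="__main__":
    s,p,psi=st()
    if psi>np.pi/2: psi-=2*np.pi
    print("t",round(s["clock"],2),"p",p.round(4),"yaw",round(psi,4),"F",np.round(s["contact_force"],1),"open mm",round(s["opening"]*88.1,1))
    ex=np.array([np.cos(psi),np.sin(psi)]);ey=np.array([np.sin(psi),-np.cos(psi)])
    for a in sys.argv[1:]:
        x,y,z,w=map(float,a.split(","));d=np.array([x,y])-p[:2]
        print(a,"->",np.round([d@ex/.75,d@ey/.75,(p[2]-z)/.75,(psi-w)/2],4).tolist())
E
python3 d.py .5,-.1,.22,-.02 .56,.2335,.15,-.02
```

```text
t 1.4 p [ 0.1503 -0.6067  0.2608] yaw 0.2428 F [ 0.  -0.9 -0.1] open mm 88.0
.5,-.1,.22,-.02 -> [0.615, -0.5437, 0.0543, 0.1314]
.56,.2335,.15,-.02 -> [0.7996, -0.9561, 0.1477, 0.1314]
```

Request:
jog_arm([
  [[0.615, -0.544, 0.054], 0.131],
  [[0.615, -0.544, 0.054], 0.131],
  [[0.615, -0.544, 0.054], 0.131],
  [[0.615, -0.544, 0.054], 0.131],
  [[0.615, -0.544, 0.054], 0.131],
  [[0.615, -0.544, 0.054], 0.131],
  [[0.615, -0.544, 0.054], 0.131],
  [[0.615, -0.544, 0.054], 0.131],
  [[0.615, -0.544, 0.054], 0.131],
  [[0.615, -0.544, 0.054], 0.131],
  [[0.615, -0.544, 0.054], 0.131],
  [[0.615, -0.544, 0.054], 0.131],
  [[0.615, -0.544, 0.054], 0.131],
  [[0.615, -0.544, 0.054], 0.131],
  [[0.8, -0.956, 0.148], 0.131],
  [[0.8, -0.956, 0.148], 0.131],
  [[0.8, -0.956, 0.148], 0.131],
  [[0.8, -0.956, 0.148], 0.131],
  [[0.8, -0.956, 0.148], 0.131],
  [[0.8, -0.956, 0.148], 0.131],
], gripper=64, newtons=20)

```text
clock: 3.07
tool_pos: [0.5338, 0.1143, 0.1739]
eef_rot: [1.0, -0.009, 0.0, -0.0]
contact_force: [0.2, 0.1, 0.6]
opening: 0.727
```

```bash
python3 d.py .56,.2335,.12,-.02 .56,.2335,.027,-.02
```

```text
t 3.07 p [0.5338 0.1143 0.1739] yaw -0.0189 F [0.2 0.1 0.6] open mm 64.1
.56,.2335,.12,-.02 -> [0.0319, -0.1596, 0.0719, 0.0006]
.56,.2335,.027,-.02 -> [0.0319, -0.1596, 0.1959, 0.0006]
```

Request:
jog_arm([
  [[0.032, -0.16, 0.072], 0],
  [[0.032, -0.16, 0.072], 0],
  [[0.032, -0.16, 0.072], 0],
  [[0.032, -0.16, 0.072], 0],
  [[0.032, -0.16, 0.072], 0],
])

```text
clock: 3.48
tool_pos: [0.5587, 0.2363, 0.1186]
eef_rot: [1.0, -0.006, -0.001, -0.001]
contact_force: [-0.4, -0.1, 0.2]
opening: 0.729
```

```bash
python3 d.py .56,.2335,.12,-.02 .56,.2335,.027,-.02; python3 - <<'E'
from h import *
im=snapshot("top");crop(im,140,80,290,190,5,"pics/t1.png")
E
```

```text
t 3.48 p [0.5587 0.2363 0.1186] yaw -0.0126 F [-0.4 -0.1  0.2] open mm 64.2
.56,.2335,.12,-.02 -> [0.0017, 0.0037, -0.0019, 0.0037]
.56,.2335,.027,-.02 -> [0.0017, 0.0037, 0.1221, 0.0037]
```

View pics/t1.png

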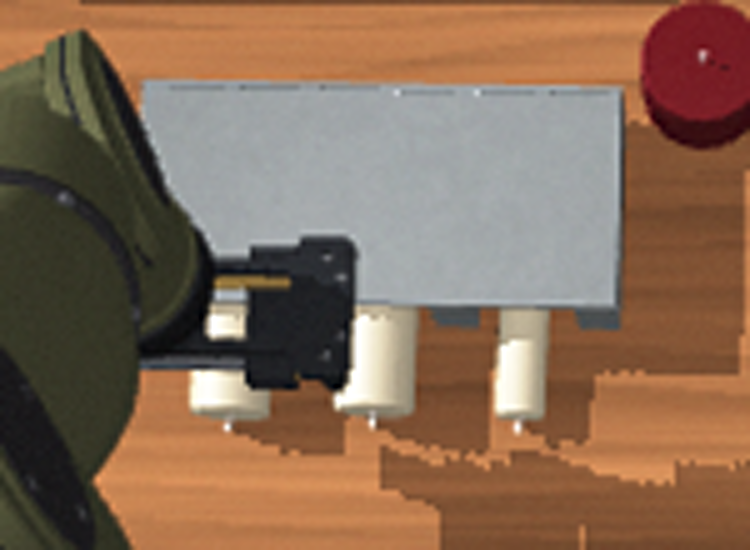

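Request:
jog_arm([
  [[0.0017, 0.0037, 0.03], 0.0037],
  [[0.0017, 0.0037, 0.07], 0.0037],
  [[0.0017, 0.0037, 0.1], 0.0037],
  [[0.0017, 0.0037, 0.122], 0.0037],
  [[0.0017, 0.0037, 0.122], 0.0037],
  [[0.0017, 0.0037, 0.122], 0.0037],
])

```text
clock: 4.03
tool_pos: [0.5613, 0.226, 0.0291]
eef_rot: [1.0, -0.015, -0.0, 0.001]
contact_force: [0.6, 0.4, 0.8]
opening: 0.727
```

Request:
jog_arm([
  [[0, 0, 0], 0],
  [[0, 0, 0], 0],
  [[0, 0, 0], 0],
  [[0, 0, 0], 0],
  [[0, 0, 0], 0],
  [[0, 0, 0], 0],
], gripper=30, newtons=20)

```text
clock: 4.53
tool_pos: [0.5619, 0.2289, 0.03]
eef_rot: [1.0, -0.013, 0.001, -0.0]
contact_force: [-0.1, -0.1, 6.3]
opening: 0.495
```

```bash
python3 d.py .43,.236,.027,-.02
```

```text
t 4.53 p [0.5619 0.2289 0.03  ] yaw -0.0268 F [-0.1 -0.1  6.3] open mm 43.6
.43,.236,.027,-.02 -> [-0.1761, -0.0048, 0.004, -0.0034]
```

Request:
jog_arm([
  [[-0.01, 0, 0], 0],
  [[-0.03, 0, 0], 0],
  [[-0.05, 0, 0], 0],
  [[-0.07, 0.001, 0], 0],
  [[-0.09, 0.001, 0], 0],
  [[-0.11, 0.001, 0], 0],
  [[-0.13, 0.001, 0], 0],
  [[-0.15, 0.001, 0], 0],
  [[-0.165, 0.001, 0], 0],
  [[-0.175, 0.001, 0], 0],
  [[-0.18, 0.001, 0], 0],
  [[-0.18, 0.001, 0], 0],
  [[-0.18, 0.001, 0], 0],
  [[-0.18, 0.001, 0], 0],
])

```text
clock: 5.7
tool_pos: [0.4277, 0.2325, 0.0299]
eef_rot: [1.0, -0.013, 0.002, -0.001]
contact_force: [1.3, 0.4, 10.4]
opening: 0.493
```

```bash
python3 d.py; python3 - <<'E'
from h import *
im=snapshot("top");crop(im,140,80,290,230,4,"pics/t2.png")
im=snapshot("scene");crop(im,270,140,420,300,4,"pics/s2.png")
E
```

```text
t 5.7 p [0.4277 0.2325 0.0299] yaw -0.0266 F [ 1.3  0.4 10.4] open mm 43.5
```

View pics/t2.png

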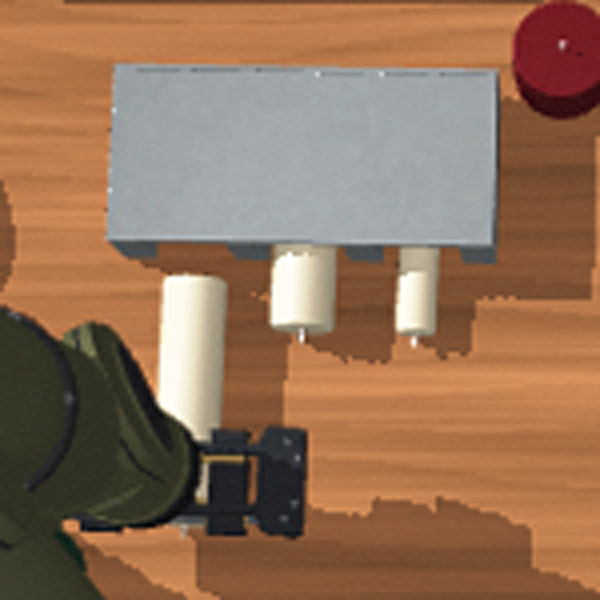

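View pics/s2.png

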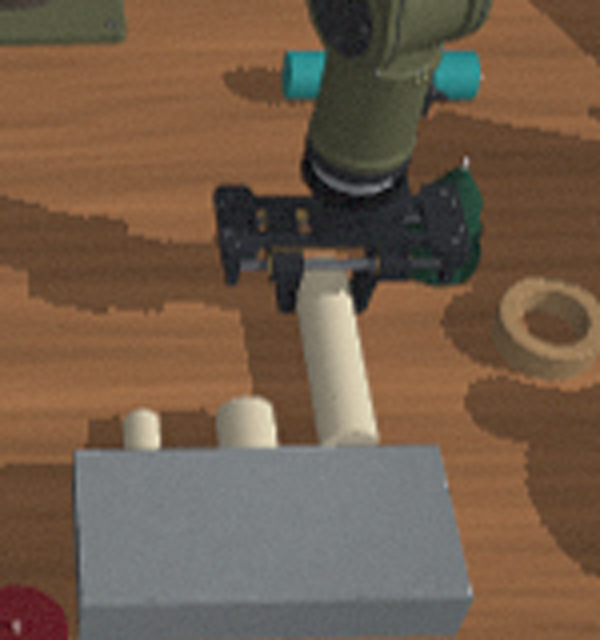

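Request:
jog_arm([
  [[0, 0, 0], 0],
  [[0, 0, 0], 0],
  [[0, 0, 0], 0],
  [[0, 0, 0], 0],
  [[0, 0, 0], 0],
], gripper=64)

```text
clock: 6.22
tool_pos: [0.4257, 0.2315, 0.0285]
eef_rot: [1.0, -0.013, -0.0, 0.0]
contact_force: [0.1, -0.7, 0.1]
opening: 0.722
```

```bash
python3 - <<'E'
from h import *
from fit import px
T=lambda p:px(p,4,[140,80])
for p in((194.5,277),(194.5,285),(190,420)): print(back(*T(p),.022,"top").round(4), back(*T(p),.044,"top").round(4))
im=snapshot("top");crop(im,140,80,290,230,4,"pics/t3.png")
E
python3 d.py
```

```text
rack [ 0.5925  0.1507 -0.019 ]
[[-0.99, -0.09], [-0.43, -0.05], [-0.36, -1.06], [-0.32, -0.92], [-1.13, -0.79], [-0.62, -1.14], [-0.29, 0.03], [-0.35, -0.15]]
cradle [ 0.5133 -0.1969  0.1808]
[[0.07, 0.07], [-0.05, 0.04], [-0.05, -0.66], [-0.04, -0.07], [-0.38, -0.86], [0.13, -0.1], [-0.6, -0.43], [-0.55, -0.05], [-0.66, -0.45], [-0.57, -0.79], [-0.93, -1.47], [0.13, -1.32]]
[0.5753 0.2271 0.022 ] [0.5706 0.2228 0.044 ]
[0.5696 0.2269 0.022 ] [0.565  0.2226 0.044 ]
[0.475  0.2277 0.022 ] [0.4719 0.2234 0.044 ]
t 6.27 p [0.4258 0.2315 0.0285] yaw -0.0265 F [0.6 0.5 0.2] open mm 63.7
```

View pics/t3.png

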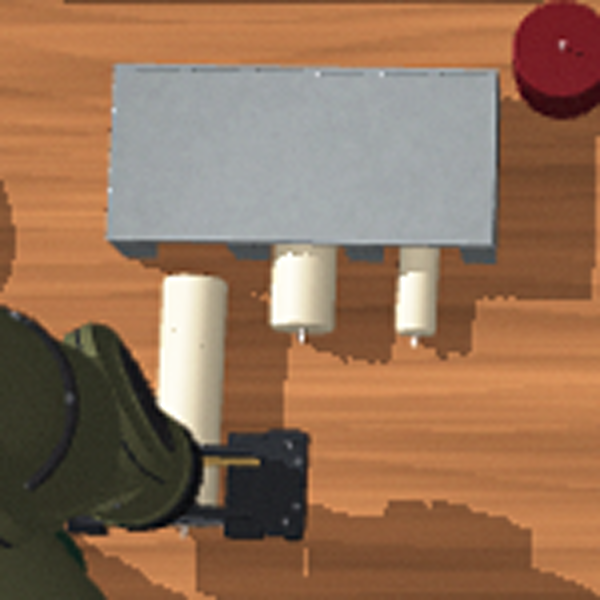

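Request:
jog_arm([
  [[0.015, 0, 0], 0],
  [[0.035, 0.001, 0], 0],
  [[0.055, 0.001, 0.001], 0],
  [[0.075, 0.001, 0.002], 0],
  [[0.0815, 0.001, 0.003], 0],
  [[0.0815, 0.001, 0.003], 0],
  [[0.0815, 0.001, 0.003], 0],
  [[0.0815, 0.001, 0.003], 0],
])

```text
clock: 6.93
tool_pos: [0.4856, 0.2292, 0.0262]
eef_rot: [1.0, -0.013, -0.001, 0.0]
contact_force: [-0.7, -1.0, -0.8]
opening: 0.725
```

```bash
python3 - <<'E'
from h import *
from fit import px
T=lambda p:px(p,4,[140,80])
print(back(*T((183,533)),.022,"top").round(4))
im=snapshot("top");crop(im,140,80,290,230,4,"pics/t4.png")
im=snapshot("scene");crop(im,270,140,420,300,4,"pics/s4.png")
E
python3 d.py .487,.229,.026,-.0265
```

```text
rack [ 0.5925  0.1507 -0.019 ]
[[-0.99, -0.09], [-0.43, -0.05], [-0.36, -1.06], [-0.32, -0.92], [-1.13, -0.79], [-0.62, -1.14], [-0.29, 0.03], [-0.35, -0.15]]
cradle [ 0.5133 -0.1969  0.1808]
[[0.07, 0.07], [-0.05, 0.04], [-0.05, -0.66], [-0.04, -0.07], [-0.38, -0.86], [0.13, -0.1], [-0.6, -0.43], [-0.55, -0.05], [-0.66, -0.45], [-0.57, -0.79], [-0.93, -1.47], [0.13, -1.32]]
[0.397  0.2305 0.022 ]
t 7.03 p [0.4859 0.2294 0.0263] yaw -0.0257 F [-0.4  0.4  0. ] open mm 63.9
.487,.229,.026,-.0265 -> [0.0014, 0.0004, 0.0005, 0.0004]
```

View pics/t4.png

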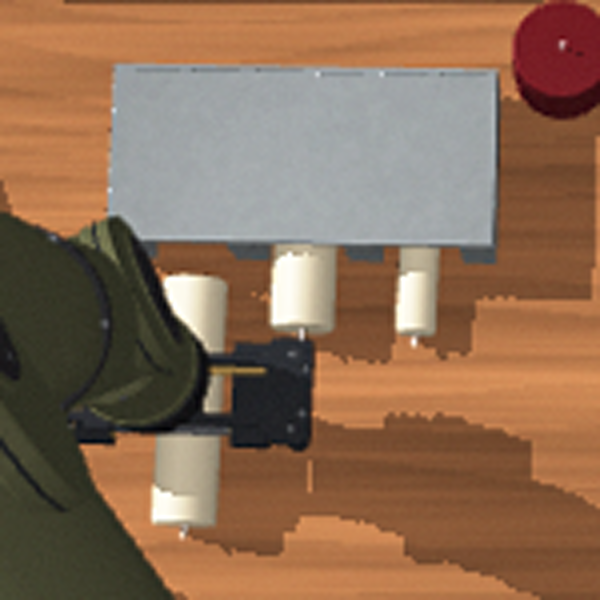

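View pics/s4.png

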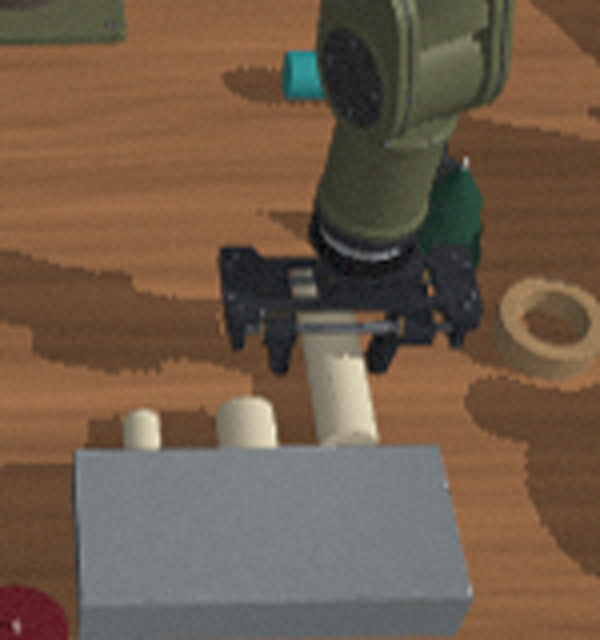

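Request:
jog_arm([
  [[0, 0, 0], 0],
  [[0, 0, 0], 0],
  [[0, 0, 0], 0],
  [[0, 0, 0], 0],
  [[0, 0, 0], 0],
  [[0, 0, -0.01], 0],
  [[0, 0, -0.03], 0],
  [[0, 0, -0.06], 0],
  [[0, 0, -0.1], 0],
  [[0, 0, -0.14], 0],
  [[0, 0, -0.17], 0],
  [[0, 0, -0.18], 0],
  [[0, 0, -0.18], 0],
  [[0, 0, -0.18], 0],
], gripper=30, newtons=25)

```text
clock: 8.2
tool_pos: [0.4866, 0.229, 0.1609]
eef_rot: [1.0, -0.013, -0.0, 0.0]
contact_force: [1.0, 0.9, -2.8]
opening: 0.489
```

```bash
python3 d.py .5144,-.2424,.16,.1808 .5144,-.2424,.10,.1808; python3 - <<'E'
from h import *
im=snapshot("top");crop(im,140,80,290,230,4,"pics/t5.png")
im=snapshot("scene");crop(im,270,140,420,300,4,"pics/s5.png")
E
```

```text
t 8.2 p [0.4866 0.229  0.1609] yaw -0.0265 F [ 1.   0.9 -2.8] open mm 43.1
.5144,-.2424,.16,.1808 -> [0.0537, 0.6273, 0.0013, -0.1037]
.5144,-.2424,.10,.1808 -> [0.0537, 0.6273, 0.0813, -0.1037]
```

View pics/s5.png

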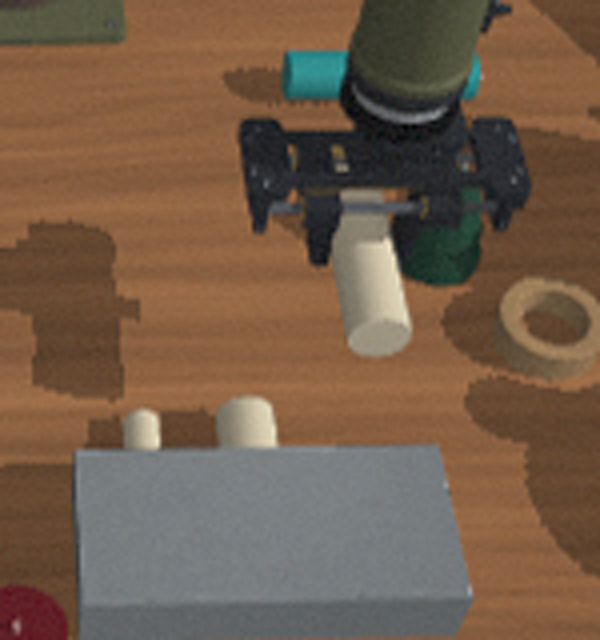

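Request:
jog_arm([
  [[0.001, 0.015, 0], -0.003],
  [[0.004, 0.045, 0], -0.009],
  [[0.008, 0.085, 0], -0.017],
  [[0.012, 0.13, 0], -0.026],
  [[0.016, 0.175, 0], -0.035],
  [[0.02, 0.22, 0], -0.044],
  [[0.024, 0.265, 0], -0.053],
  [[0.028, 0.31, 0], -0.06],
  [[0.032, 0.355, 0], -0.068],
  [[0.036, 0.4, 0], -0.076],
  [[0.04, 0.445, 0], -0.084],
  [[0.044, 0.49, 0], -0.09],
  [[0.048, 0.535, 0], -0.096],
  [[0.051, 0.575, 0], -0.1],
  [[0.053, 0.605, 0], -0.103],
  [[0.0537, 0.622, 0], -0.1037],
  [[0.0537, 0.627, 0], -0.1037],
  [[0.0537, 0.627, 0], -0.1037],
  [[0.0537, 0.627, 0], -0.1037],
  [[0.0537, 0.627, 0], -0.1037],
])

```text
clock: 9.97
tool_pos: [0.5151, -0.2394, 0.1612]
eef_rot: [0.996, 0.092, -0.0, -0.001]
contact_force: [0.4, 0.2, -2.8]
opening: 0.492
```

```bash
python3 d.py .5144,-.2424,.09,.1808 .5144,-.2424,.055,.1808; python3 - <<'E'
from h import *
im=snapshot("top");crop(im,270,110,420,230,5,"pics/t6.png")
im=snapshot("scene");crop(im,140,150,290,280,5,"pics/s6.png")
E
```

```text
t 9.97 p [ 0.5151 -0.2394  0.1612] yaw 0.1841 F [ 0.4  0.2 -2.8] open mm 43.4
.5144,-.2424,.09,.1808 -> [-0.0017, 0.0038, 0.0949, 0.0016]
.5144,-.2424,.055,.1808 -> [-0.0017, 0.0038, 0.1416, 0.0016]
```

View pics/s6.png

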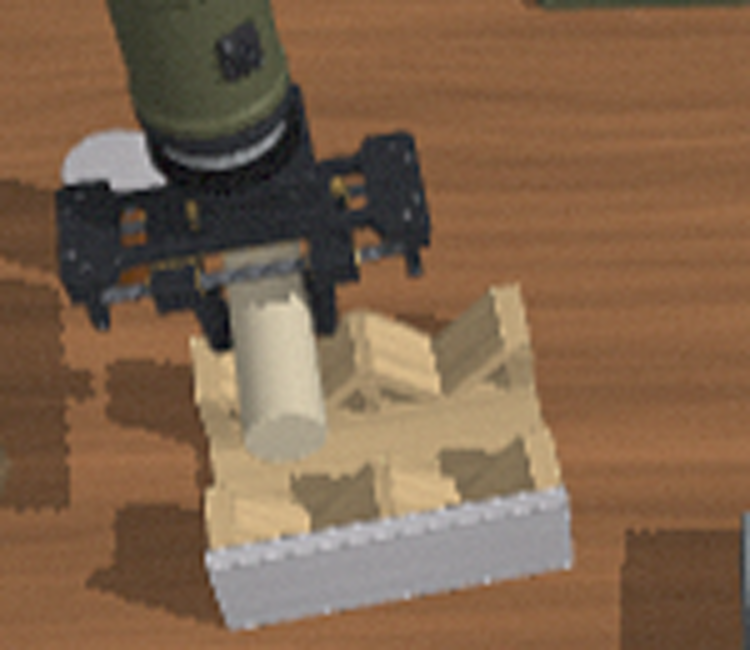

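View pics/t6.png

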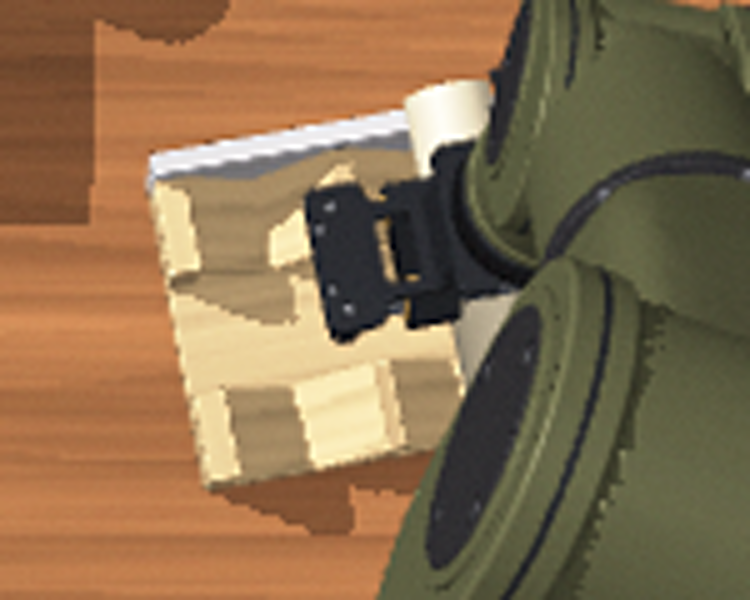

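```bash
sed -i 's/^T,S=(lambda p:px(p,5/if __name__=="__main__":\n  pass\nT,S=(lambda p:px(p,5/' fit.py; sed -i 's/print("rack"/0 and print("rack"/;s/print("cradle"/0 and print("cradle"/;s/;print(np.round(e,2).tolist())//' fit.py; python3 - <<'E'
from h import *
from fit import px
T=lambda p:px(p,5,[270,110]);S=lambda p:px(p,5,[140,150])
print("foot rim top",back(*T((450,87)),.18,"top").round(4))
print("foot centre scene",back(*S((286,438)),.158,"scene").round(4))
c=np.array([.5151,-.2394]);print("expected foot",c+.085*np.array([np.cos(.184),np.sin(.184)]))
E
```

```text
foot rim top [ 0.5962 -0.2239  0.18  ]
foot centre scene [ 0.603  -0.2233  0.158 ]
expected foot [ 0.59866517 -0.2238481 ]
```

```bash
python3 d.py .5115,-.2429,.057,.1808
```

```text
t 10.07 p [ 0.5152 -0.2399  0.1615] yaw 0.1838 F [ 0.  -0.8 -2.7] open mm 43.2
.5115,-.2429,.057,.1808 -> [-0.0056, 0.003, 0.1393, 0.0015]
```

Request:
jog_arm([
  [[-0.002, 0.001, 0.01], 0.001],
  [[-0.0056, 0.003, 0.04], 0.0015],
  [[-0.0056, 0.003, 0.075], 0.0015],
  [[-0.0056, 0.003, 0.105], 0.0015],
  [[-0.0056, 0.003, 0.125], 0.0015],
  [[-0.0056, 0.003, 0.135], 0.0015],
  [[-0.0056, 0.003, 0.139], 0.0015],
  [[-0.0056, 0.003, 0.139], 0.0015],
  [[-0.0056, 0.003, 0.139], 0.0015],
  [[-0.0056, 0.003, 0.139], 0.0015],
])

```text
clock: 10.9
tool_pos: [0.512, -0.2452, 0.0582]
eef_rot: [0.996, 0.089, 0.001, 0.0]
contact_force: [-0.2, -0.1, -2.0]
opening: 0.487
```

```bash
python3 d.py .5115,-.2429,.051,.1808; python3 - <<'E'
from h import *
im=snapshot("scene");crop(im,140,150,290,280,5,"pics/s7.png")
E
```

```text
t 10.9 p [ 0.512  -0.2452  0.0582] yaw 0.1779 F [-0.2 -0.1 -2. ] open mm 42.9
.5115,-.2429,.051,.1808 -> [-0.0001, -0.0031, 0.0096, -0.0015]
```

View pics/s7.png

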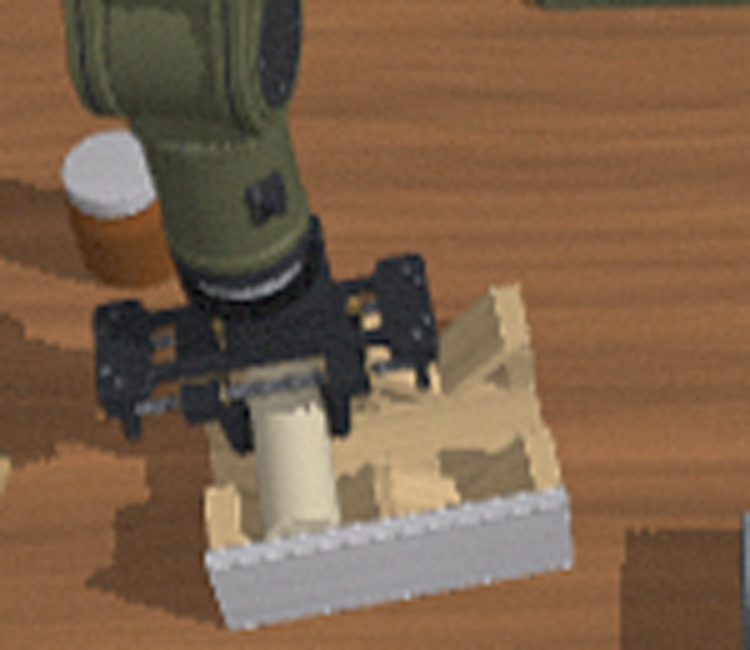

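Request:
jog_arm([
  [[0, -0.003, 0.002], -0.0015],
  [[0, -0.003, 0.005], -0.0015],
  [[0, -0.003, 0.008], -0.0015],
  [[0, -0.003, 0.009], -0.0015],
  [[0, -0.003, 0.009], -0.0015],
  [[0, -0.003, 0.009], -0.0015],
])

```text
clock: 11.45
tool_pos: [0.5109, -0.2419, 0.0509]
eef_rot: [0.996, 0.09, 0.0, -0.0]
contact_force: [-1.6, 1.8, 4.6]
opening: 0.486
```

```bash
python3 d.py .5115,-.2429,.050,.1808
```

```text
t 11.45 p [ 0.5109 -0.2419  0.0509] yaw 0.1812 F [-1.6  1.8  4.6] open mm 42.8
.5115,-.2429,.050,.1808 -> [0.0005, 0.0014, 0.0012, 0.0002]
```

Request:
jog_arm([
  [[0.002, 0, 0], 0],
  [[0.004, 0, 0], 0],
  [[0.006, 0, 0], 0],
  [[0.008, 0, 0], 0],
  [[0.009, 0, 0], 0],
  [[0.009, 0, 0], 0],
  [[0.009, 0, 0], 0],
])

```text
clock: 12.03
tool_pos: [0.512, -0.2414, 0.0504]
eef_rot: [0.996, 0.089, -0.005, -0.001]
contact_force: [-9.4, 2.3, 9.8]
opening: 0.49
```

Request:
jog_arm([
  [[0.002, 0, 0], 0],
  [[0.003, 0, 0], 0],
  [[0.003, 0, 0], 0],
])

```text
clock: 12.28
tool_pos: [0.5127, -0.2412, 0.0504]
eef_rot: [0.996, 0.089, -0.007, -0.001]
contact_force: [-11.3, 1.9, 13.2]
opening: 0.488
```

```bash
python3 d.py .5194,-.2415,.05,.1808
```

```text
t 12.28 p [ 0.5127 -0.2412  0.0504] yaw 0.1783 F [-11.3   1.9  13.2] open mm 43.0
.5194,-.2415,.05,.1808 -> [0.0088, 0.0019, 0.0005, -0.0013]
```

```bash
python3 - <<'E'
from h import *
im=snapshot("scene");crop(im,170,200,270,280,7,"pics/s8.png")
im=snapshot("top");crop(im,290,110,400,220,5,"pics/t8.png")
E
```

```text
(no output)
```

View pics/s8.png

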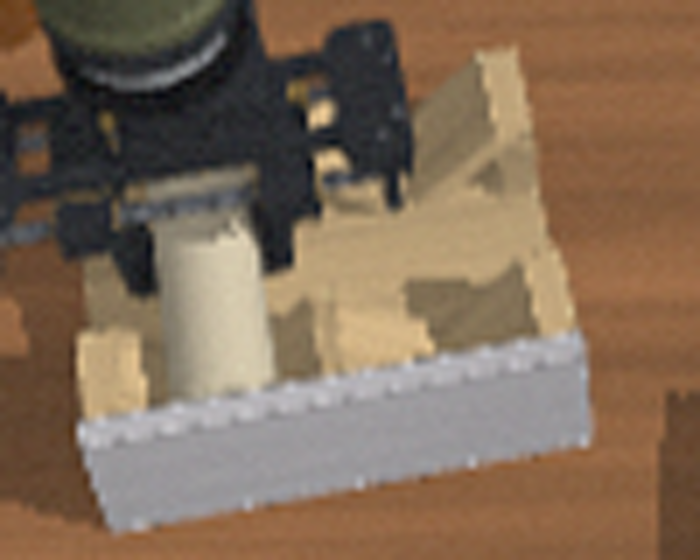

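View pics/t8.png

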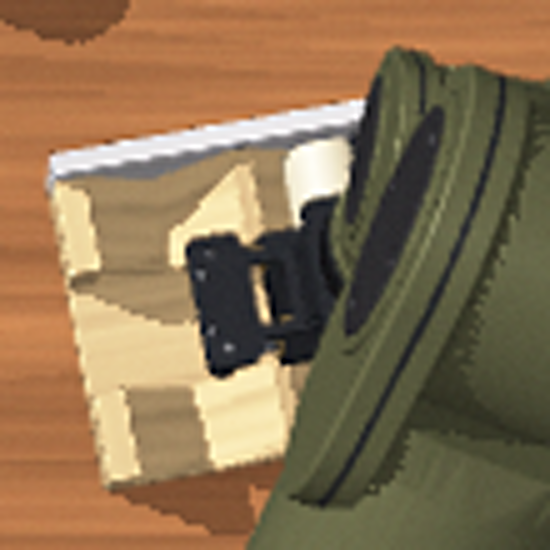

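Request:
jog_arm([
  [[0, 0, -0.001], 0],
  [[0, 0, -0.002], 0],
  [[0, 0, -0.003], 0],
  [[0, 0, -0.003], 0],
  [[0, 0, -0.003], 0],
])

```text
clock: 12.8
tool_pos: [0.5182, -0.2413, 0.0521]
eef_rot: [0.996, 0.09, -0.002, -0.0]
contact_force: [-3.0, 0.7, -2.5]
opening: 0.488
```

```bash
python3 d.py .5194,-.2415,.05,.1808
```

```text
t 12.8 p [ 0.5182 -0.2413  0.0521] yaw 0.1804 F [-3.   0.7 -2.5] open mm 43.0
.5194,-.2415,.05,.1808 -> [0.0015, 0.0006, 0.0027, -0.0002]
```

Request:
jog_arm([
  [[0.002, 0, 0], 0],
  [[0.004, 0, 0], 0],
  [[0.004, 0, 0], 0],
  [[0.004, 0, 0], 0],
])

```text
clock: 13.13
tool_pos: [0.5184, -0.241, 0.0516]
eef_rot: [0.996, 0.09, -0.004, -0.001]
contact_force: [-8.0, -0.4, -4.9]
opening: 0.485
```

Request:
jog_arm([
  [[0.002, 0, 0], 0],
  [[0.004, 0, 0], 0],
  [[0.004, 0, 0], 0],
  [[0.004, 0, 0], 0],
])

```text
clock: 13.47
tool_pos: [0.5186, -0.2407, 0.0512]
eef_rot: [0.996, 0.089, -0.007, -0.001]
contact_force: [-12.7, -0.5, -2.7]
opening: 0.492
```

```bash
python3 d.py .5194,-.2415,.05,.1808
```

```text
t 13.47 p [ 0.5186 -0.2407  0.0512] yaw 0.1781 F [-12.7  -0.5  -2.7] open mm 43.3
.5194,-.2415,.05,.1808 -> [0.0009, 0.0012, 0.0016, -0.0014]
```

Request:
jog_arm([
  [[0, 0, 0.001], 0],
  [[0, 0, 0.002], 0],
  [[0, 0, 0.0025], 0],
  [[0, 0, 0.0025], 0],
])

```text
clock: 13.8
tool_pos: [0.5186, -0.2407, 0.051]
eef_rot: [0.996, 0.089, -0.007, -0.001]
contact_force: [-15.1, 0.8, 11.7]
opening: 0.488
```

```bash
python3 d.py; python3 - <<'E'
from h import *
im=snapshot("scene");crop(im,170,200,270,280,7,"pics/s9.png")
im=snapshot("top");crop(im,290,110,400,220,5,"pics/t9.png")
E
```

```text
t 13.8 p [ 0.5186 -0.2407  0.051 ] yaw 0.1779 F [-15.1   0.8  11.7] open mm 43.0
```

View pics/t9.png

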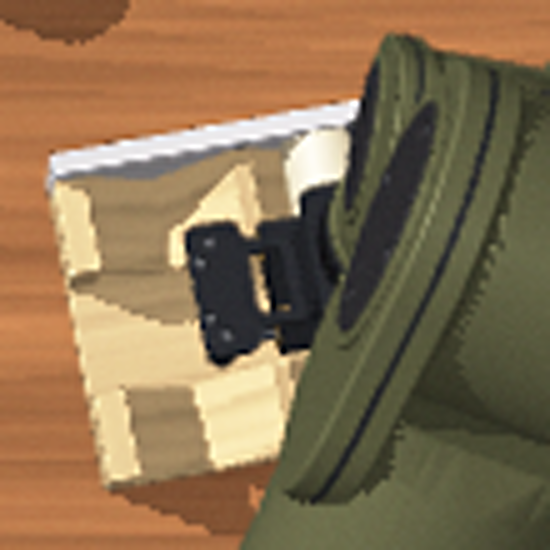

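Request:
jog_arm([
  [[0, 0, 0], 0],
  [[0, 0, 0], 0],
  [[0, 0, 0], 0],
  [[0, 0, 0], 0],
  [[-0.004, 0, -0.005], 0],
  [[-0.006, 0, -0.02], 0],
  [[-0.006, 0, -0.05], 0],
  [[-0.006, 0, -0.09], 0],
  [[-0.006, 0, -0.13], 0],
  [[-0.006, -0.05, -0.15], 0],
  [[-0.006, -0.1, -0.15], 0],
  [[-0.006, -0.15, -0.15], 0],
  [[-0.006, -0.2, -0.15], 0],
  [[-0.006, -0.25, -0.15], 0],
  [[-0.006, -0.25, -0.15], 0],
  [[-0.006, -0.25, -0.15], 0],
], gripper=64)

```text
clock: 15.23
tool_pos: [0.4875, -0.0536, 0.1642]
eef_rot: [0.996, 0.093, 0.001, -0.0]
contact_force: [-0.2, -0.7, 0.1]
opening: 0.723
```

```bash
python3 d.py .5613,.153,.12,-.02 ; python3 - <<'E'
from h import *
im=snapshot("scene");crop(im,170,190,270,280,7,"pics/s10.png")
im=snapshot("top");crop(im,290,110,400,220,5,"pics/t10.png")
E
```

```text
t 15.23 p [ 0.4875 -0.0536  0.1642] yaw 0.1865 F [-0.2 -0.7  0.1] open mm 63.7
.5613,.153,.12,-.02 -> [0.1477, -0.2525, 0.059, 0.1032]
```

View pics/t10.png

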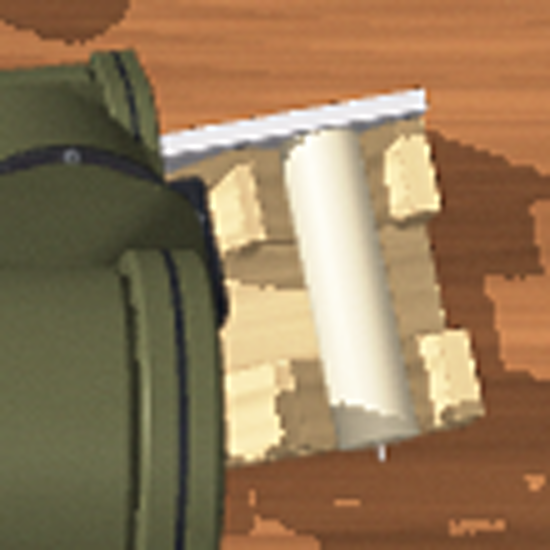

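View pics/s10.png

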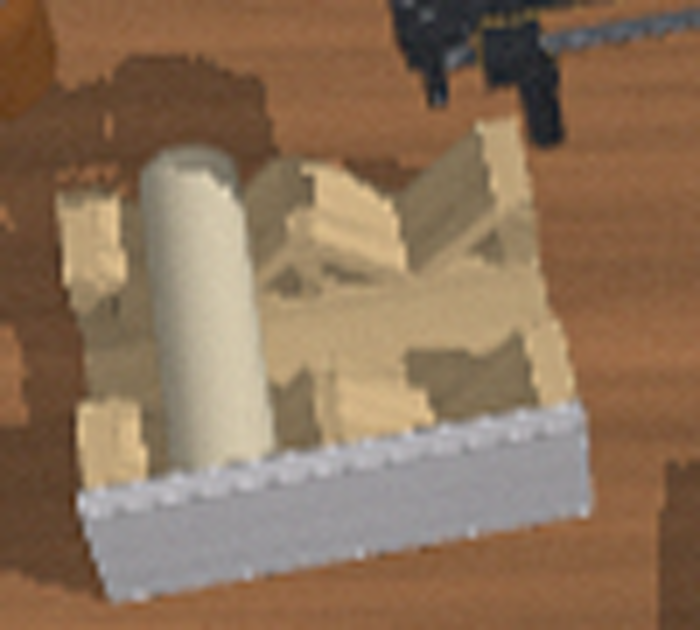

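Request:
jog_arm([
  [[0.03, -0.045, 0.01], 0.02],
  [[0.055, -0.09, 0.02], 0.04],
  [[0.08, -0.135, 0.03], 0.06],
  [[0.105, -0.18, 0.045], 0.08],
  [[0.13, -0.22, 0.055], 0.095],
  [[0.145, -0.245, 0.059], 0.103],
  [[0.147, -0.252, 0.059], 0.103],
  [[0.147, -0.252, 0.059], 0.103],
  [[0.147, -0.252, 0.059], 0.103],
  [[0.147, -0.252, 0.059], 0.103],
  [[0.147, -0.252, 0.059], 0.103],
])

```text
clock: 16.25
tool_pos: [0.5619, 0.1464, 0.1195]
eef_rot: [1.0, -0.014, -0.0, 0.001]
contact_force: [0.2, 0.1, -0.1]
opening: 0.729
```

```bash
python3 d.py .56,.1525,.027,-.02; python3 - <<'E'
from h import *
im=snapshot("top");cv2.imwrite("pics/t11.png",im[:,:,::-1])
im=snapshot("scene");cv2.imwrite("pics/s11.png",im[:,:,::-1])
crop(im,270,210,400,310,6,"pics/s11c.png")
E
```

```text
t 16.25 p [0.5619 0.1464 0.1195] yaw -0.0289 F [ 0.2  0.1 -0.1] open mm 64.2
.56,.1525,.027,-.02 -> [-0.0028, -0.0081, 0.1233, -0.0044]
```

View pics/s11c.png

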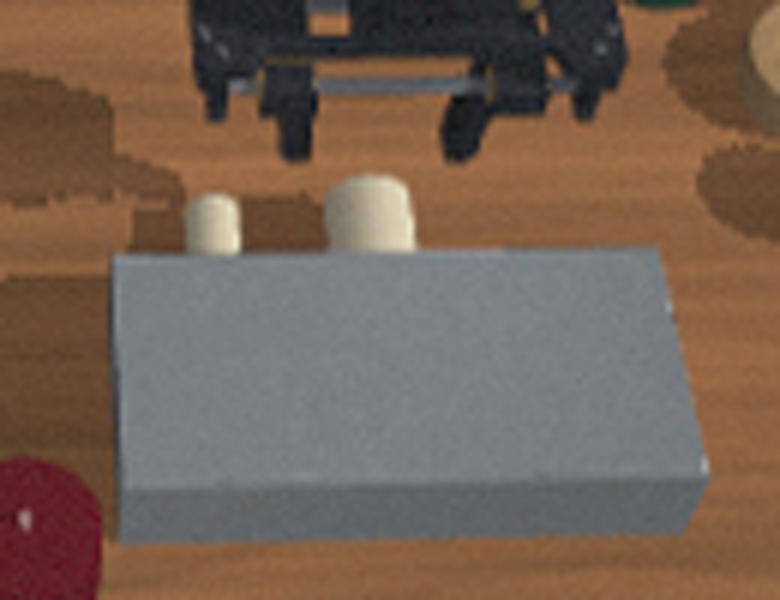

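View pics/t11.png

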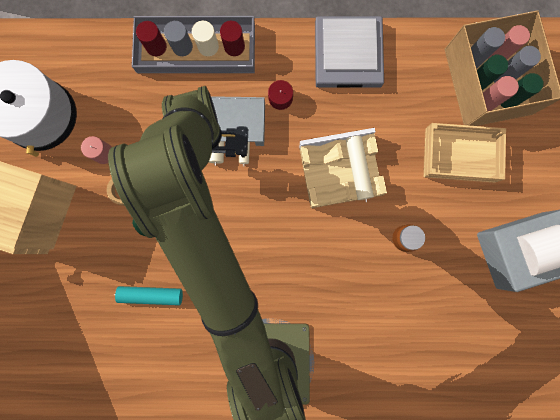

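Request:
jog_arm([
  [[0, 0, 0], 0],
  [[0, 0, 0], 0],
  [[0, 0, 0], 0],
  [[0, 0, 0], 0],
])

```text
clock: 16.68
tool_pos: [0.5618, 0.1494, 0.1191]
eef_rot: [1.0, -0.013, -0.0, 0.0]
contact_force: [-0.1, 0.3, 0.2]
opening: 0.727
```

```bash
python3 d.py .56,.151,.027,-.02; python3 - <<'E'
from h import *
from fit import px
S=lambda p:px(p,6,[270,210])
for a in((370,195),(372,245),(213,215)): print(back(*S(a),.03,"scene").round(4))
E
```

```text
t 16.68 p [0.5618 0.1494 0.1191] yaw -0.0251 F [-0.1  0.3  0.2] open mm 64.0
.56,.151,.027,-.02 -> [-0.0025, -0.0021, 0.1228, -0.0026]
[0.5453 0.1547 0.03  ]
[0.5751 0.1518 0.03  ]
[0.5543 0.0749 0.03  ]
```

Request:
jog_arm([
  [[-0.0025, -0.003, 0.03], -0.0025],
  [[-0.0025, -0.003, 0.07], -0.0025],
  [[-0.0025, -0.003, 0.1], -0.0025],
  [[-0.0025, -0.003, 0.12], -0.0025],
  [[-0.0025, -0.003, 0.1225], -0.0025],
  [[-0.0025, -0.003, 0.1225], -0.0025],
  [[-0.0025, -0.003, 0.1225], -0.0025],
  [[-0.0025, -0.003, 0.1225], -0.0025],
])

```text
clock: 17.35
tool_pos: [0.5609, 0.1519, 0.0284]
eef_rot: [1.0, -0.01, 0.001, -0.0]
contact_force: [0.3, -0.5, -0.1]
opening: 0.728
```

Request:
jog_arm([
  [[0, 0, 0], 0],
  [[0, 0, 0], 0],
  [[0, 0, 0], 0],
  [[0, 0, 0], 0],
  [[0, 0, 0], 0],
  [[0, 0, 0], 0],
], gripper=30, newtons=20)

```text
clock: 17.85
tool_pos: [0.5604, 0.152, 0.0277]
eef_rot: [1.0, -0.01, 0.0, -0.0]
contact_force: [-1.4, 1.5, 5.5]
opening: 0.493
```

```bash
python3 d.py .426,.154,.027,-.02
```

```text
t 17.85 p [0.5604 0.152  0.0277] yaw -0.0201 F [-1.4  1.5  5.5] open mm 43.4
.426,.154,.027,-.02 -> [-0.1793, 0.0009, 0.0009, -0.0001]
```

Request:
jog_arm([
  [[-0.01, 0, 0], 0],
  [[-0.03, 0, 0], 0],
  [[-0.05, 0, 0], 0],
  [[-0.07, 0, 0], 0],
  [[-0.09, 0, 0], 0],
  [[-0.11, 0, 0], 0],
  [[-0.13, 0, 0], 0],
  [[-0.15, 0, 0], 0],
  [[-0.165, 0, 0], 0],
  [[-0.175, 0, 0], 0],
  [[-0.18, 0, 0], 0],
  [[-0.18, 0, 0], 0],
  [[-0.18, 0, 0], 0],
  [[-0.18, 0, 0], 0],
])

```text
clock: 19.02
tool_pos: [0.4298, 0.156, 0.0313]
eef_rot: [1.0, -0.006, -0.006, 0.003]
contact_force: [0.0, -1.2, -1.4]
opening: 0.494
```

Request:
jog_arm([
  [[0, 0, 0], 0],
  [[0, 0, 0], 0],
  [[0, 0, 0], 0],
  [[0, 0, 0], 0],
  [[0, 0, 0], 0],
], gripper=64)

```text
clock: 19.43
tool_pos: [0.4308, 0.1564, 0.0316]
eef_rot: [1.0, -0.011, -0.005, 0.002]
contact_force: [-0.2, -0.4, -0.8]
opening: 0.725
```

```bash
python3 d.py; python3 - <<'E'
from h import *
im=snapshot("top");crop(im,140,80,290,230,4,"pics/t12.png")
im=snapshot("scene");crop(im,270,140,420,300,4,"pics/s12.png")
E
```

```text
t 19.43 p [0.4308 0.1564 0.0316] yaw -0.0219 F [-0.2 -0.4 -0.8] open mm 63.8
```

View pics/t12.png

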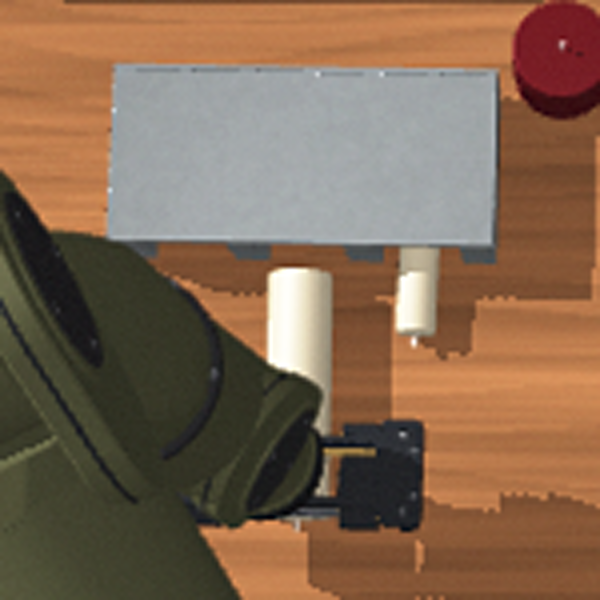

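View pics/s12.png

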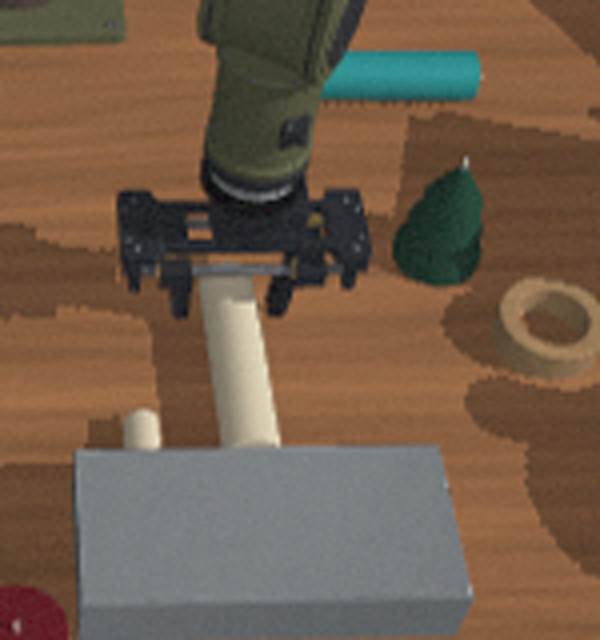

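Request:
jog_arm([
  [[0.015, 0, 0], 0],
  [[0.035, 0, 0], 0],
  [[0.055, 0, 0], 0],
  [[0.075, 0, 0], 0],
  [[0.082, 0, 0], 0],
  [[0.082, 0, 0], 0],
  [[0.082, 0, 0], 0],
  [[0.082, 0, 0], 0],
  [[0.082, 0, 0], 0],
])

```text
clock: 20.28
tool_pos: [0.491, 0.1553, 0.0309]
eef_rot: [1.0, -0.01, -0.006, 0.002]
contact_force: [0.0, 0.5, -0.2]
opening: 0.727
```

```bash
python3 d.py .492,.154,.0255,-.02; python3 - <<'E'
from h import *
from fit import px
im=snapshot("top");crop(im,140,80,290,230,4,"pics/t13.png")
E
```

```text
t 20.28 p [0.491  0.1553 0.0309] yaw -0.0203 F [ 0.   0.5 -0.2] open mm 64.0
.492,.154,.0255,-.02 -> [0.0013, 0.0016, 0.0072, -0.0001]
```

View pics/t13.png

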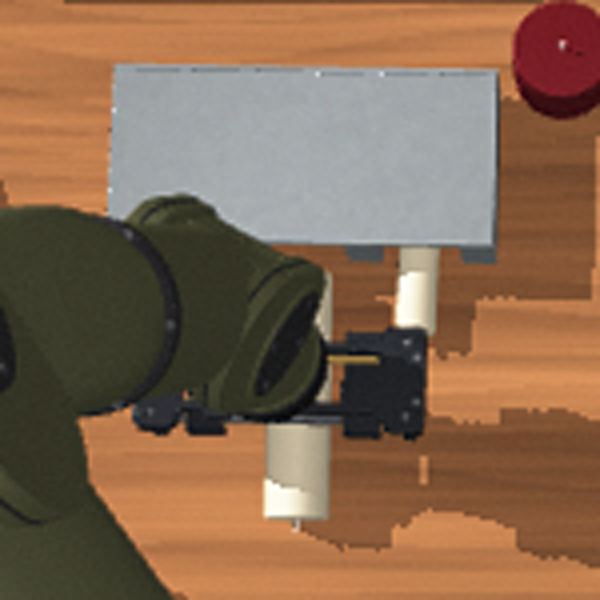

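```bash
python3 - <<'E'
from h import *
from fit import px
s=get_state();print(np.round(s["q"],3),np.round(s["eef_rot"],4))
T=lambda p:px(p,4,[140,80])
print("foot rim",back(*T((300,269)),.044,"top").round(4),"wick face",back(*T((297,516)),.022,"top").round(4),"tip",back(*T((296,530)),.022,"top").round(4),
"axis wickend",back(*T((297,490)),.022,"top").round(4),"axis foot",back(*T((300,290)),.022,"top").round(4))
E
```

```text
[-0.549  0.977  0.261  2.029 -0.931  0.271 -1.076] [ 0.9999 -0.0102 -0.0058  0.0018]
foot rim [0.5762 0.1507 0.044 ] wick face [0.4087 0.1527 0.022 ] tip [0.3991 0.1533 0.022 ] axis wickend [0.4266 0.1531 0.022 ] axis foot [0.5661 0.1535 0.022 ]
```

Request:
jog_arm([
  [[0.002, 0.002, 0.0035], 0],
  [[0.002, 0.002, 0.0065], 0],
  [[0.002, 0.002, 0.0065], 0],
  [[0.002, 0.002, 0.0065], 0],
  [[0.002, 0.002, 0.0065], 0],
])

```text
clock: 20.75
tool_pos: [0.4936, 0.1536, 0.026]
eef_rot: [1.0, -0.01, -0.005, 0.002]
contact_force: [0.1, -0.1, 0.1]
opening: 0.728
```

```bash
python3 d.py .4925,.1535,.0255,-.02;  python3 -c "
from h import *
print(np.round(get_state()['q'],3),get_state()['eef_rot'])"
```

```text
t 20.75 p [0.4936 0.1536 0.026 ] yaw -0.0204 F [ 0.1 -0.1  0.1] open mm 64.1
.4925,.1535,.0255,-.02 -> [-0.0015, 0.0002, 0.0006, -0.0002]
[-0.539  0.986  0.251  2.024 -0.932  0.262 -1.072] [ 0.99993264 -0.01018814 -0.00520186  0.00196258]
```

Centred on the candle's middle; grip and lift.

Request:
jog_arm([
  [[0, 0, 0], 0],
  [[0, 0, 0], 0],
  [[0, 0, 0], 0],
  [[0, 0, 0], 0],
  [[0, 0, 0], 0],
  [[0, 0, -0.01], 0],
  [[0, 0, -0.03], 0],
  [[0, 0, -0.06], 0],
  [[0, 0, -0.1], 0],
  [[0, 0, -0.14], 0],
  [[0, 0, -0.17], 0],
  [[0, 0, -0.18], 0],
  [[0, 0, -0.18], 0],
  [[0, 0, -0.18], 0],
], gripper=30, newtons=25)

```text
clock: 21.92
tool_pos: [0.4945, 0.1545, 0.1606]
eef_rot: [1.0, -0.01, -0.006, 0.002]
contact_force: [-0.1, 0.2, -2.9]
opening: 0.486
```

```bash
python3 d.py .4953,-.1544,.16,.1808; python3 - <<'E'
from h import *
im=snapshot("scene");crop(im,250,140,420,300,4,"pics/s14.png")
print(np.round(get_state()['q'],3),get_state()['eef_rot'])
E
```

```text
t 21.92 p [0.4945 0.1545 0.1606] yaw -0.0197 F [-0.1  0.2 -2.9] open mm 42.8
.4953,-.1544,.16,.1808 -> [0.0092, 0.4118, 0.0008, -0.1002]
[-0.712  0.791  0.554  1.991 -0.743  0.586 -1.234] [ 0.99992966 -0.00988205 -0.00623928  0.00202342]
```

View pics/s14.png

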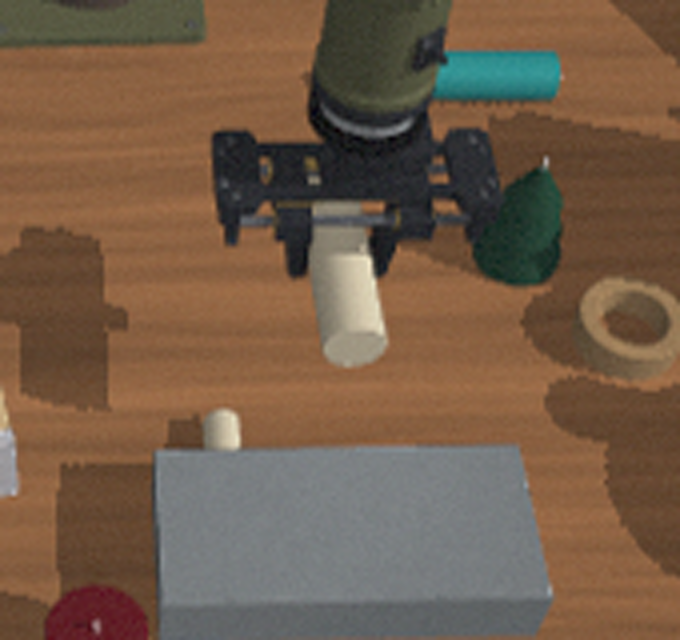

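Request:
jog_arm([
  [[0, 0.015, 0], -0.003],
  [[0.001, 0.045, 0], -0.01],
  [[0.002, 0.085, 0], -0.02],
  [[0.003, 0.13, 0], -0.03],
  [[0.004, 0.175, 0], -0.042],
  [[0.005, 0.22, 0], -0.054],
  [[0.006, 0.265, 0], -0.066],
  [[0.007, 0.31, 0], -0.078],
  [[0.008, 0.35, 0], -0.088],
  [[0.009, 0.38, 0], -0.095],
  [[0.009, 0.4, 0], -0.1],
  [[0.009, 0.41, 0], -0.1],
  [[0.009, 0.412, 0], -0.1],
  [[0.009, 0.412, 0], -0.1],
  [[0.009, 0.412, 0], -0.1],
  [[0.009, 0.412, 0], -0.1],
  [[0.009, 0.412, 0], -0.1],
  [[0.009, 0.412, 0], -0.1],
])

```text
clock: 23.47
tool_pos: [0.4957, -0.1539, 0.1622]
eef_rot: [0.996, 0.091, -0.005, 0.001]
contact_force: [0.3, 0.0, -2.7]
opening: 0.486
```

```bash
python3 d.py .4953,-.1544,.057,.1808; python3 - <<'E'
from h import *
im=snapshot("top");crop(im,270,110,420,230,5,"pics/t15.png")
im=snapshot("scene");crop(im,140,150,290,280,5,"pics/s15.png")
E
```

```text
t 23.47 p [ 0.4957 -0.1539  0.1622] yaw 0.1813 F [ 0.3  0.  -2.7] open mm 42.8
.4953,-.1544,.057,.1808 -> [-0.0007, 0.0006, 0.1402, 0.0002]
```

View pics/s15.png

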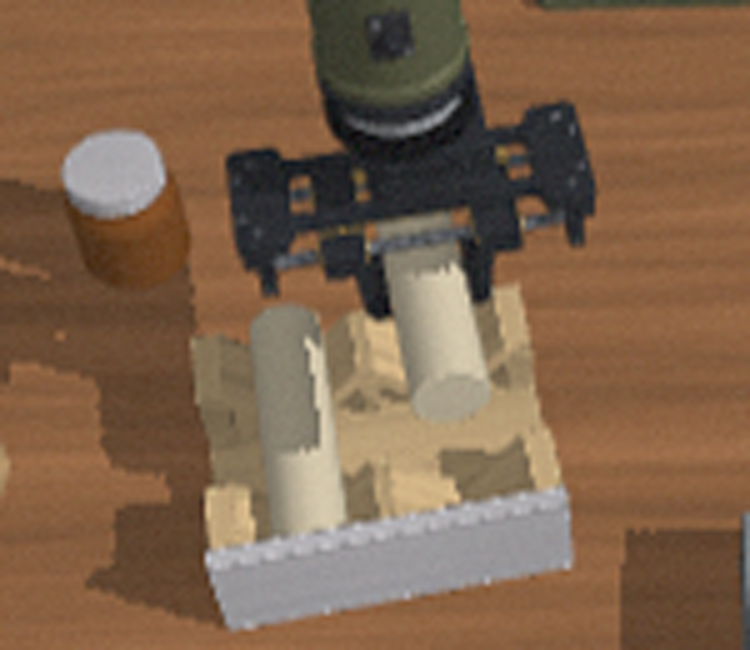

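View pics/t15.png

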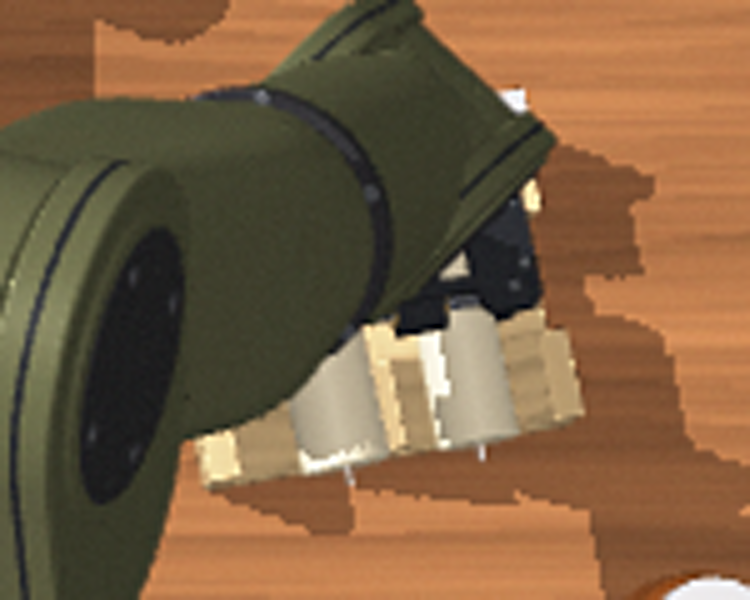

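Request:
jog_arm([
  [[0, 0, 0.01], 0],
  [[-0.0007, 0.0006, 0.04], 0],
  [[-0.0007, 0.0006, 0.075], 0],
  [[-0.0007, 0.0006, 0.105], 0],
  [[-0.0007, 0.0006, 0.125], 0],
  [[-0.0007, 0.0006, 0.135], 0],
  [[-0.0007, 0.0006, 0.14], 0],
  [[-0.0007, 0.0006, 0.14], 0],
  [[-0.0007, 0.0006, 0.14], 0],
  [[-0.0007, 0.0006, 0.14], 0],
  [[-0.0007, 0.0006, 0.14], 0],
])

```text
clock: 24.48
tool_pos: [0.4947, -0.156, 0.0581]
eef_rot: [0.996, 0.09, -0.005, 0.002]
contact_force: [-0.0, -0.5, -2.6]
opening: 0.489
```

```bash
python3 d.py .4953,-.1544,.053,.1808; python3 - <<'E'
from h import *
im=snapshot("scene");crop(im,140,180,290,280,5,"pics/s16.png")
E
```

```text
t 24.48 p [ 0.4947 -0.156   0.0581] yaw 0.18 F [-0.  -0.5 -2.6] open mm 43.1
.4953,-.1544,.053,.1808 -> [0.0012, -0.0019, 0.0068, -0.0004]
```

View pics/s16.png

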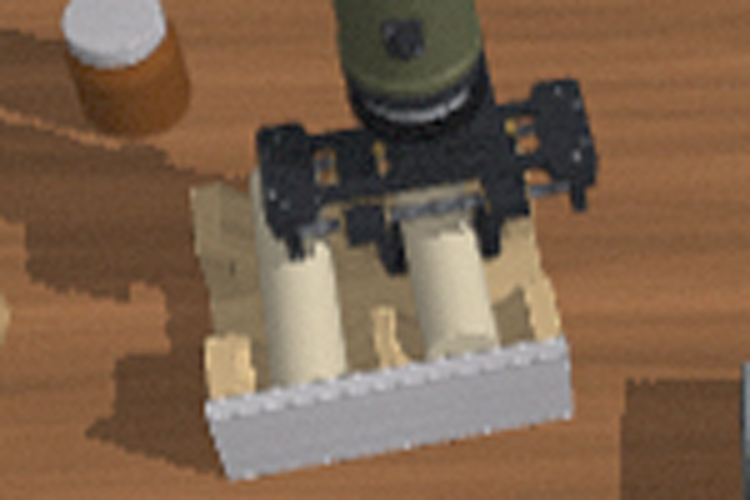

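Request:
jog_arm([
  [[0.001, -0.0025, 0.002], 0],
  [[0.001, -0.0025, 0.004], 0],
  [[0.001, -0.0025, 0.006], 0],
  [[0.001, -0.0025, 0.006], 0],
  [[0.001, -0.0025, 0.006], 0],
  [[0.003, -0.0025, 0.006], 0],
  [[0.005, -0.0025, 0.006], 0],
  [[0.007, -0.0025, 0.006], 0],
  [[0.009, -0.0025, 0.006], 0],
  [[0.01, -0.0025, 0.006], 0],
  [[0.01, -0.0025, 0.006], 0],
])

```text
clock: 25.45
tool_pos: [0.5014, -0.1525, 0.0526]
eef_rot: [0.996, 0.09, -0.005, 0.001]
contact_force: [-0.3, -0.3, -2.2]
opening: 0.486
```

```bash
python3 d.py .5032,-.1530,.053,.1808
```

```text
t 25.45 p [ 0.5014 -0.1525  0.0526] yaw 0.1802 F [-0.3 -0.3 -2.2] open mm 42.8
.5032,-.1530,.053,.1808 -> [0.0022, 0.001, -0.0005, -0.0003]
```

Request:
jog_arm([
  [[0.002, 0.0005, 0], 0],
  [[0.004, 0.0005, 0], 0],
  [[0.004, 0.0005, 0], 0],
  [[0.004, 0.0005, 0], 0],
])

```text
clock: 25.78
tool_pos: [0.5042, -0.1524, 0.0526]
eef_rot: [0.996, 0.09, -0.005, 0.001]
contact_force: [0.1, -0.7, -2.0]
opening: 0.488
```

Request:
jog_arm([
  [[0.002, 0, 0], 0],
  [[0.004, 0, 0], 0],
  [[0.004, 0, 0], 0],
  [[0.004, 0, 0], 0],
])

```text
clock: 26.12
tool_pos: [0.5044, -0.152, 0.0522]
eef_rot: [0.996, 0.089, -0.008, 0.001]
contact_force: [-4.6, -1.1, -2.7]
opening: 0.487
```

```bash
python3 d.py .5032,-.1530,.053,.1808
```

```text
t 26.12 p [ 0.5044 -0.152   0.0522] yaw 0.1783 F [-4.6 -1.1 -2.7] open mm 42.9
.5032,-.1530,.053,.1808 -> [-0.0018, 0.001, -0.001, -0.0013]
```

Request:
jog_arm([
  [[0.002, 0, 0], 0],
  [[0.005, 0, 0], 0],
  [[0.005, 0, 0.001], 0],
  [[0.005, 0, 0.002], 0],
  [[0.005, 0, 0.003], 0],
  [[0.005, 0, 0.003], 0],
  [[0.005, 0, 0.003], 0],
])

```text
clock: 26.7
tool_pos: [0.5047, -0.151, 0.0503]
eef_rot: [0.996, 0.088, -0.01, -0.0]
contact_force: [-11.8, 1.7, 7.6]
opening: 0.486
```

```bash
python3 d.py .5032,-.1530,.053,.1808; python3 - <<'E'
from h import *
im=snapshot("scene");crop(im,160,190,270,280,7,"pics/s17.png")
E
```

```text
t 26.7 p [ 0.5047 -0.151   0.0503] yaw 0.1766 F [-11.8   1.7   7.6] open mm 42.8
.5032,-.1530,.053,.1808 -> [-0.0024, 0.0022, -0.0037, -0.0021]
```

View pics/s17.png

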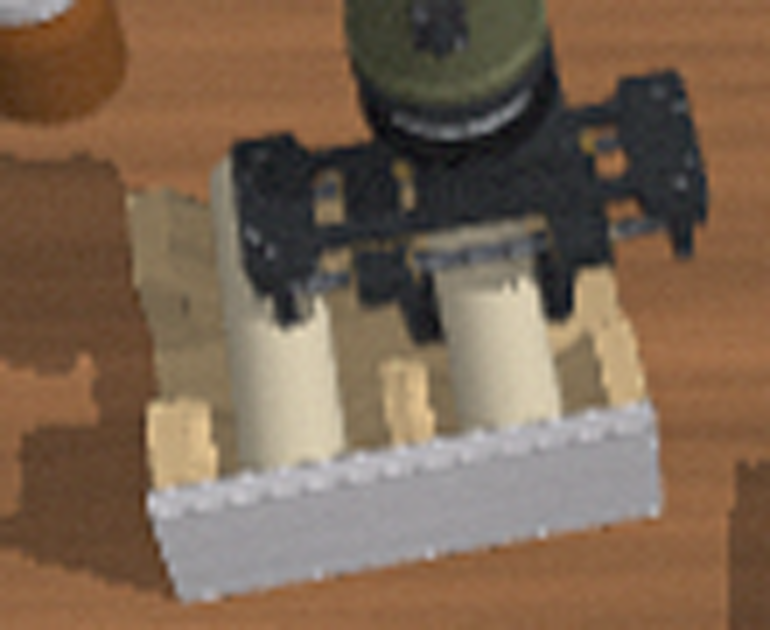

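Request:
jog_arm([
  [[0, 0, 0], 0],
  [[0, 0, 0], 0],
  [[0, 0, 0], 0],
  [[0, 0, 0], 0],
  [[-0.005, 0, -0.005], 0],
  [[-0.007, 0, -0.02], 0],
  [[-0.007, 0, -0.05], 0],
  [[-0.007, 0, -0.09], 0],
  [[-0.007, 0, -0.14], 0],
  [[-0.007, -0.03, -0.17], 0],
  [[-0.007, -0.08, -0.2], 0],
  [[-0.007, -0.13, -0.22], 0],
  [[-0.007, -0.18, -0.22], 0],
  [[-0.007, -0.23, -0.22], 0],
  [[-0.007, -0.28, -0.22], 0],
  [[-0.007, -0.33, -0.22], 0],
  [[-0.007, -0.38, -0.22], 0],
  [[-0.007, -0.4, -0.22], 0],
  [[-0.007, -0.4, -0.22], 0],
  [[-0.007, -0.4, -0.22], 0],
], gripper=64)

```text
clock: 28.42
tool_pos: [0.4534, 0.1441, 0.2154]
eef_rot: [0.996, 0.091, -0.005, 0.001]
contact_force: [1.3, -0.9, 0.1]
opening: 0.726
```

```bash
python3 d.py; python3 - <<'E'
from h import *
im=snapshot("scene");cv2.imwrite("pics/s18.png",im[:,:,::-1]);crop(im,165,190,275,280,7,"pics/s18c.png")
im=snapshot("top");cv2.imwrite("pics/t18.png",im[:,:,::-1]);crop(im,290,115,400,215,6,"pics/t18c.png")
E
```

```text
t 28.42 p [0.4534 0.1441 0.2154] yaw 0.1819 F [ 1.3 -0.9  0.1] open mm 64.0
```

View pics/t18c.png

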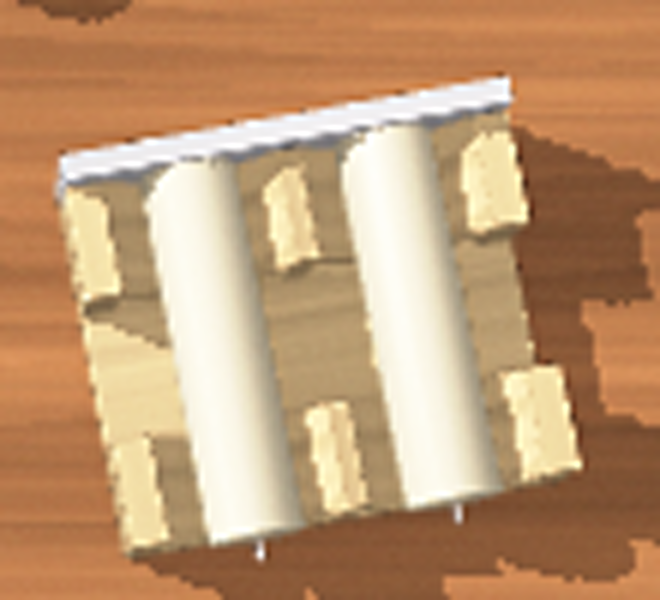

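View pics/s18c.png

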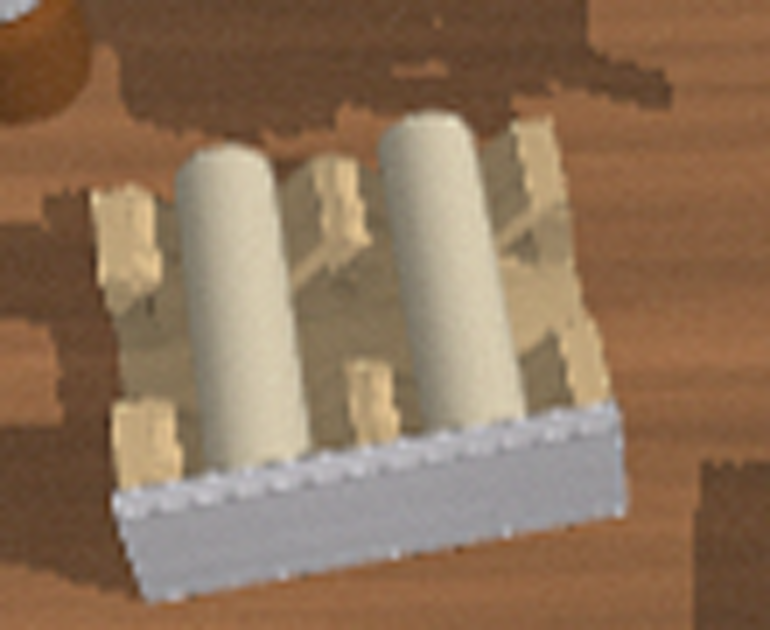

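View pics/s18.png

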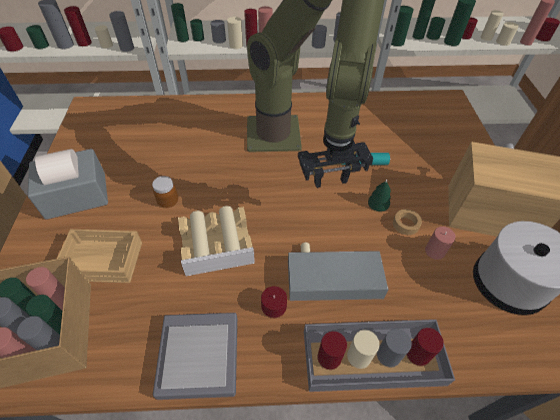

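```bash
python3 - <<'E'
from h import *
from fit import px
T=lambda p:px(p,6,[290,115]);c,s=np.cos(.1808),np.sin(.1808)
for nm,p,z in(("L tip",(260,558),.046),("R tip",(459,520),.046),("L rim",(205,158),.068),("R rim",(395,125),.068),("stop edgeL",(205,155),.07),("stop edgeR",(395,121),.07)):
    d=back(*T(p),z,"top")[:2]-[.5133,-.1969];print(nm,np.round([d@[c,s]*1e3,d@[-s,c]*1e3],1))
for n,b,a in(("scene","scene0","s18"),("top","top0","t18")):
    A=cv2.imread(f"pics/{b}.png").astype(int);B=cv2.imread(f"pics/{a}.png").astype(int)
    for nm,xy in dict(tree=((.37,.337,.05)),jar=(.336,-.365,.04),roll=(.476,.402,.02),pillar=(.563,.475,.04),slim=(.56,.073,.014),squat=(.732,-.025,.03),crate=(.563,-.535,.03),turq=(.17,.327,.02)).items():
        u,v=proj(xy,n)[0].astype(int);w=A[v-22:v+22,u-22:u+22].mean(2).astype(np.float32);w2=B[v-22:v+22,u-22:u+22].mean(2).astype(np.float32)
        print(n,nm,round(float(np.abs(w-w2).mean()),1),np.round(cv2.phaseCorrelate(w,w2)[0],2))
E
```

```text
L tip [-97.1  44.8]
R tip [-96.2 -46. ]
L rim [82.  37.2]
R rim [ 81.6 -49.3]
stop edgeL [82.9 37.2]
stop edgeR [ 82.9 -49.2]
scene tree 3.6 [0.46 0.42]
scene jar 9.3 [0.65 0.71]
scene roll 3.6 [0.58 0.43]
scene pillar 3.6 [0.5  0.45]
scene slim 5.9 [0.29 0.52]
scene squat 3.7 [0.44 0.46]
scene crate 4.6 [0.54 0.48]
scene turq 26.3 [1.84 0.53]
top tree 28.3 [0.63 1.44]
top jar 18.0 [0.51 0.43]
top roll 24.6 [-0.85 -0.21]
top pillar 13.4 [0.52 0.53]
top slim 27.3 [0.74 0.15]
top squat 12.5 [0.48 0.45]
top crate 18.3 [0.53 0.49]
top turq 45.6 [ 1.75 -0.11]
```

View pics/t18.png

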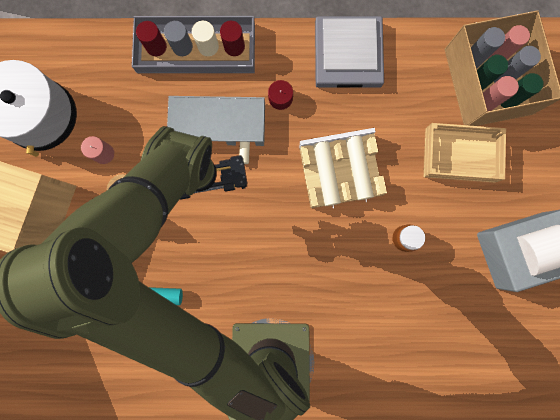

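```bash
python3 - <<'E'
from h import *
ims=[snapshot("top").astype(np.float32) for _ in range(3)];im=np.mean(ims,0).mean(2)
c,s=np.cos(.1808),np.sin(.1808)
def prof(y,z,xs):
    P=np.array([[.5133+c*x-s*y,-.1969+s*x+c*y,z] for x in xs]);u=proj(P,"top").astype(np.float32)
    return cv2.remap(im,u[:,:1],u[:,1:],cv2.INTER_LINEAR)[:,0]
xs=np.arange(-.100,-.074,.002)
for g in(.045,-.045):
    p=np.mean([prof(g+d,.060,xs) for d in np.linspace(-.010,.010,9)],0);print(g,"wick end",p.round(0).tolist())
xs2=np.arange(.066,.096,.002)
for g in(.045,-.045):
    p=np.mean([prof(g+d,.068,xs2) for d in np.linspace(-.006,.006,7)],0);print(g,"foot",p.round(0).tolist())
print((xs*1e3).round(),(xs2*1e3).round())
E
```

```text
0.045 wick end [95.0, 104.0, 113.0, 105.0, 103.0, 115.0, 150.0, 202.0, 234.0, 233.0, 232.0, 232.0, 232.0, 231.0]
-0.045 wick end [93.0, 96.0, 101.0, 100.0, 102.0, 115.0, 149.0, 204.0, 236.0, 234.0, 233.0, 233.0, 233.0, 233.0]
0.045 foot [238.0, 238.0, 238.0, 238.0, 238.0, 239.0, 238.0, 232.0, 197.0, 206.0, 239.0, 239.0, 238.0, 238.0, 216.0]
-0.045 foot [239.0, 239.0, 239.0, 239.0, 239.0, 240.0, 240.0, 227.0, 190.0, 209.0, 241.0, 241.0, 241.0, 239.0, 213.0]
[-100.  -98.  -96.  -94.  -92.  -90.  -88.  -86.  -84.  -82.  -80.  -78.
  -76.  -74.] [66. 68. 70. 72. 74. 76. 78. 80. 82. 84. 86. 88. 90. 92. 94.]
```

```bash
python3 - <<'E'
from plant import *
print(get_state()["clock"],workorder.finish_job())
E
```

```text
the job is handed in; nothing more can be done
28.6667 None
```

Both thick candles are in the cradle. Each was pulled straight out of the rack, set down, taken again by its middle and laid in a V-groove with its foot against the stop. Candle_a is in the groove at y = −45 mm and candle_b in the one at +45 mm. The job was handed in at 28.7 s with the gripper open and well clear.

**Last checks that agreed:**
- **End stop:** each candle stopped moving under a forward push of about 12–15 N before I let it go.
- **Position:** the last top picture shows the same brightness profile at both candles. The wick ends are at about −87 mm and the foot rims at about +82 mm, against the stop face at +83 mm. That is within about 1 mm, as fine as this camera resolves.
- **Bystanders:** in the last scene picture the slim candle, tree, jar, roll, pillar, squat and crate had not moved.

**What did not go smoothly:**
- Candle_a first jammed in the V from downward pressure, so I eased it up slightly and pushed again.
- Candle_b had shifted about 2 mm inside its bay before I gripped it, most likely grazed by a finger while I fetched candle_a.
- The tool tilted about 0.7° while pulling out candle_b, with joint 5 near its limit. Candle_b was still gripped lying flat.
- In the last picture candle_b's wick tip measured 1 mm further from the stop than expected (−97.1 against −96), but the profile comparison showed no difference.
- The arm hid or shaded some bystanders in the top view, so I judged them from the scene view. The turquoise candle was partly hidden in both pictures, so I could not compare it, but the arm was never moved near it at table height.

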